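# Set a hinge pin up on V-blocks for a runout check

## Task

Set up the runout check of the hinge pin on the granite plate, with left and right as the robot sees them: first stand the low blue V-block on the left and the tall black V-block on the right, their grooves in line along the middle of the plate's length, 100 mm between their centres with the plate's centre midway. Then lay the pin level in both grooves, its thick green-headed end to the left and each block under the middle of a journal. Last, set the dial stand upright on the plate behind the pin (the side away from the robot) with its stylus hanging over the middle of the pin, without knocking the pin or shifting the ring gauge.

Things in the scene. Friction and masses are not known exactly. Their poses are not given: they have to be found in the camera images.
- plate: Grey granite surface plate, fixed: 200 mm along its x, 250 mm along its y, 40 mm thick; its top is the working surface. Origin at the centre of its underside on the bench (top 40 mm above). x points away from the robot, y (its length) to the robot's left, turned by at most about 0.2 rad.
- low_v: Low V-block, blue with bright groove faces, 0.36 kg, loose on the bench: 46 mm along x (flat sides to grip), 34 mm along y, 40 mm high. A 90 degree V groove, 30 mm wide at the top and 15 mm deep, runs along y over the middle of the top. Origin at the centre of the underside, z up. The pin's 32 mm journal lying in it has its axis 47.6 mm above the underside.
- tall_v: Tall V-block, black with dark grey groove faces, 0.45 kg, loose on the bench: 46 mm along x (flat sides to grip), 34 mm along y, 50 mm high, same V groove (30 mm wide, 15 mm deep) along y over the middle of the top. Origin at the centre of the underside, z up. The pin's 18 mm journal lying in it has its axis 47.7 mm above the underside, so the pin lies level.
- pin: Stepped pin, 180 mm, 0.5 kg, axis = its y; origin mid-barrel on the axis. Bright barrel 36 mm dia, y -22..22; grey journals: 32 mm dia y 22..78 (middle 50), 18 mm dia y -22..-78; green head 42 mm dia at +y, brass tip at -y. Starts level, axis 46 mm over the bench, head to the left, in two open notches (y = +-50) of a fixed wood cradle, floor 16 mm high; lifts straight out, barrel free to grip.
- dial_stand: Dial stand, 208 mm high, 0.6 kg, loose on the bench. Steel base 56 (x) by 60 (y) by 34 mm; origin at the centre of its underside, z up. Round column 14 mm dia on the origin's axis, bare to grip from 136 mm to its top at 208. An arm along -x carries a 44 mm dial (top 148 mm up). Its stylus points down at x -60, y 0, red tip 69 mm up: about 3 mm clear of the pin's barrel when both are in place.
- ring_gauge: Brass ring gauge, 40 mm across, 18 mm high, bore 22 mm, standing loose on the plate near its far left corner, about 65 mm in x and 98 mm in y from the plate's centre. Origin at the centre of its underside. To be left where it is.

How it is judged:
By the outcome, as a careful person would: the job done as asked, in the order asked, and still so for the second after the job is handed in, with the robot touching nothing.
It also fails if it takes over 115 s, if anything falls off the work surface, if the arm or the gripper's body presses on something with over 40 N, if the wrist force passes 120 N, or if a joint passes its speed limit or range.

## Robot

A 6-joint arm with a two-finger parallel gripper is mounted at the origin on the work surface. World frame = base frame: x ahead of the robot, y to its left, z up, the work surface at z = 0. Lengths are in m, angles in rad, forces in N, time in s.
With the tool pointing down it reaches from about 0.35 to 0.975 m from the base axis. Payload 4.9 kg.
Tool frame: the origin (TCP) lies at the very end of the fingers, on their centre line; the grasp point (between the pads) lies 19 mm behind it; z points along the fingers, y is the line along which they close (so a half turn about z gives the same grasp; the last joint's range is limited). The gripper opens to 85 mm and grips with 20 to 120 N. Pads are 22 mm wide; open, the fingers measure 114 mm over their backs; the gripper's body (76 mm by 85 mm) begins 54 mm behind the grasp point. The pads swing forward as they close: fully open they stand 13 mm farther back than shut.
Start: joints at [-1.345, 0.053, 1.613, -0, 1.476, -0.119], TCP at [0.211, -0.588, 0.231] pointing down, gripper open.
Joint ranges: [-3.01, 3.01], [-1.01, 2.22], [0.06, 2.58], [-1.02, 4.17], [0.09, 2.62], [-3.14, 3.14]. Speed limits (rad/s): [2.57, 2.57, 3.14, 3.14, 3.14, 3.14].

## Interface

Orientations are given as a rotation vector (axis times angle).
In Python, from station import get_obs, optics, ctrl gives the robot as it stands.
- The arm moves only by the shell command python3 -m pendant 'ROWS' [FORCE]. ROWS is JSON, a list of rows, each a list of 3 entries, a list of its own where there are three numbers: the shift along the tool's x, y, z in mm, then the turn, a rotation vector about the tool's x, y, z in rad, then the opening, from 0 (shut) to 1 (fully open). A call has 1 to 12 rows; each row shifts and turns the commanded pose from where the row before left it, along the tool's axes as they then stand; what a row does not reach is not made up. A row lasts 1/12 s, in which the tool goes at most 41.7 mm and 7.16 degrees, less where a joint would pass 70% of its speed; a pose out of reach is approached as far as the arm can. A call is refused whole if a number of a shift passes 41.7 or a number of a turn 0.125, either way. A call with a gripper value outside its range is refused whole. The fingers move at their own pace and stop on an object; FORCE is the grip in N (left out, the last holds). Time passes only in rows, so rows that do not move let the fingers close. It gives the time, the measured TCP pose, the force, the opening and the grip force at its end, in the units of the state.
- get_obs(): the state, without advancing time (a new reading comes with each control period).
- optics.get_image(name): name is "side" or "top"; returns the picture (480x640x3 uint8, red, green, blue); there is no depth.
- optics.camera_model(name): a dict with "fx", "fy", "cx", "cy" (pixels), "cam_to_world" (4x4, takes a point from camera to world coordinates). Camera axes: x right, y up, looking along -z (the intrinsics and any distortion apply to the point x, -y, -z); pixel columns grow to the right and rows downward; lengths in m; the calibration is good to about 2 mm. A picture is of the moment at which its call begins. camera_model takes no time and is no camera call.
- ctrl.finish_job(): hands the job in; it is judged then, once.
The state is a dict: "t": time; "q": joint angles; "dq": joint speeds; "effort": joint torques, N m; "tool_pos": TCP position; "tool_rot": TCP orientation; "contact_force": force on the tool from outside, world axes, zero at the start; "wrist_torque": the same for the moment, N m; "opening": finger opening in m; "grip_force": force on a finger pad.
Only numpy, scipy, OpenCV 4.12 (cv2) and the standard library are available. Lean on these libraries where they do the work, as an engineer would, in place of code of your own. Each camera call takes 0.05 s, during which the arm holds its last target. There are 200 camera calls.

## Working session

There is one attempt and no reset: what is moved stays moved. The work goes in short steps, Python scripts to look and compute and a shell command to move; the robot and the scene stay as the last step left them, time stands still between calls to the robot, and variables do not carry over. Pictures are saved under pics/ and viewed, at most 14 in all, crops included, and the job is handed in when it is done.

```bash
mkdir -p pics; ls; python3 - <<'E'
from station import get_obs, optics
import cv2
for n in("top","side"):
    m=optics.camera_model(n); print(n,{k:(v if k!="cam_to_world" else [[round(float(x),4) for x in r] for r in v]) for k,v in m.items()})
    cv2.imwrite(f"pics/{n}0.png",cv2.cvtColor(optics.get_image(n),cv2.COLOR_RGB2BGR))
o=get_obs();print(o)
E
```

```text
pics
top {'fx': 468.58081780728844, 'fy': 468.58081780728844, 'cx': 323.13013355226497, 'cy': 242.98847320524402, 'cam_to_world': [[0.0278, 0.9963, -0.0809, 0.4408], [-0.9991, 0.0251, -0.0341, -0.0071], [-0.032, 0.0818, 0.9961, 0.8483], [0.0, 0.0, 0.0, 1.0]]}
side {'fx': 531.6491670220872, 'fy': 531.6491670220872, 'cx': 323.5686752333328, 'cy': 244.7784484231496, 'cam_to_world': [[-0.9793, 0.1291, -0.1557, 0.3478], [-0.2023, -0.6146, 0.7625, 0.721], [0.0028, 0.7782, 0.628, 0.6752], [0.0, 0.0, 0.0, 1.0]]}
{'t': 0.1, 'q': array([-1.34499651e+00,  5.33349041e-02,  1.61417396e+00, -1.28149323e-07,
        1.47599361e+00, -1.18987152e-01]), 'dq': array([-5.52045464e-04, -1.09238981e-03, -6.33341386e-03, -5.72613663e-05,
        9.82000882e-04, -1.38439503e-03]), 'effort': array([ 2.57207021e-04, -3.94910395e+01, -3.71360457e+01, -1.21563926e-04,
        3.97393669e-03, -8.36214724e-07]), 'tool_pos': array([ 0.21112714, -0.58765541,  0.23014832]), 'tool_rot': array([-3.09314602e+00, -5.38584330e-01,  1.60242933e-04]), 'contact_force': array([-0.43277645, -0.25010616,  0.09683056]), 'wrist_torque': array([ 0.00756053, -0.00442358, -0.03263001]), 'grip_force': 0.0, 'opening': 0.08527499094315712}
```

View pics/top0.png

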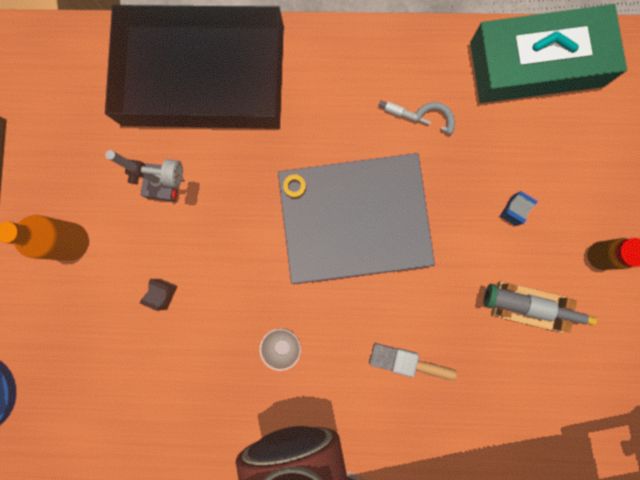

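View pics/side0.png

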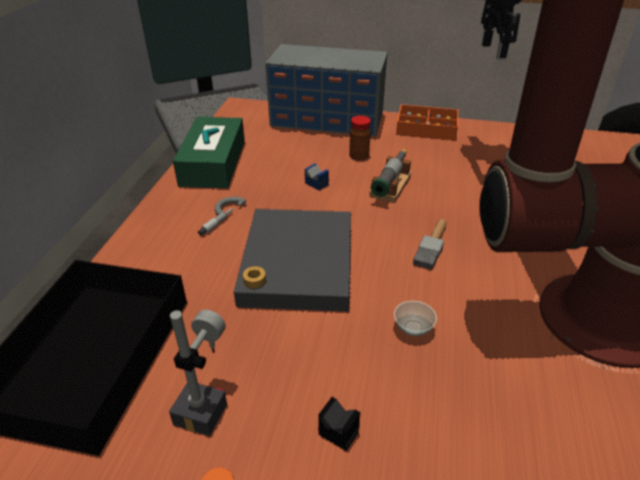

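The top view shows the plate at about (356,217), low_v (519,208), tall_v (157,294), the stand base (160,190) with its dial (172,172), the pin from (490,297) to (593,321) and the ring (294,186). The side view shows all of them as well. Next I'll zoom in.

```bash
cat > h.py <<'E'
import numpy as np, cv2
from station import get_obs, optics
from scipy.spatial.transform import Rotation as R
def img(n): return optics.get_image(n)
def ray(n,uv):
    m=optics.camera_model(n); T=np.array(m["cam_to_world"]); uv=np.atleast_2d(uv).astype(float)
    d=np.c_[(uv[:,0]-m["cx"])/m["fx"],-(uv[:,1]-m["cy"])/m["fy"],-np.ones(len(uv))]@T[:3,:3].T
    return T[:3,3],d
def plane(n,uv,z):
    o,d=ray(n,uv); return (o+d*((z-o[2])/d[:,2])[:,None])
def proj(n,P):
    m=optics.camera_model(n); T=np.array(m["cam_to_world"]); p=(np.atleast_2d(P)-T[:3,3])@T[:3,:3]
    return np.c_[m["cx"]+m["fx"]*p[:,0]/-p[:,2], m["cy"]-m["fy"]*p[:,1]/-p[:,2]]
def tri(a,b):
    (o1,d1),(o2,d2)=ray("top",a),ray("side",b); d1=d1[0];d2=d2[0]
    s=np.linalg.lstsq(np.c_[d1,-d2],o2-o1,rcond=None)[0]
    p,q=o1+d1*s[0],o2+d2*s[1]; return (p+q)/2,np.linalg.norm(p-q)
def mosaic(I,boxes,f):  # boxes (u0,v0), 80x60 each, 5x -> 400x300
    t=[cv2.resize(I[v:v+60,u:u+80],(400,300),interpolation=cv2.INTER_CUBIC) for u,v in boxes]
    for k in t:
        for i in range(0,400,50): cv2.line(k,(i,0),(i,4),(255,255,0),1)
        for i in range(0,300,50): cv2.line(k,(0,i),(4,i),(255,255,0),1)
    cv2.imwrite(f,cv2.cvtColor(np.vstack([np.hstack(t[:2]),np.hstack(t[2:])]),cv2.COLOR_RGB2BGR))
def say():
    o=get_obs(); r=R.from_rotvec(o["tool_rot"]); 
    print("t",round(o["t"],2),"p",(o["tool_pos"]*1e3).round(1),"x",r.as_matrix()[:,0].round(3),"z",r.as_matrix()[:,2].round(3),"op",round(o["opening"]*1e3,1),"gf",round(o["grip_force"],1),"F",o["contact_force"].round(1))
E
python3 - <<'E'
from h import *
T=img("top");S=img("side")
mosaic(T,[(480,180),(118,265),(105,145),(480,275)],"pics/mt.png")
mosaic(S,[(280,150),(300,390),(160,370),(360,140)],"pics/ms.png")
hsv=cv2.cvtColor(T,cv2.COLOR_RGB2HSV)
for p in [(356,217),(519,208),(154,292),(560,100),(540,307)]: print(p,hsv[p[1],p[0]],T[p[1],p[0]])
m=(hsv[...,1]<70).astype(np.uint8); m[:140]=0;m[300:]=0;m[:,:270]=0;m[:,445:]=0
m=cv2.morphologyEx(m,cv2.MORPH_CLOSE,np.ones((5,5)))
c=max(cv2.findContours(m,0,2)[0],key=cv2.contourArea); q=cv2.approxPolyDP(c,8,True)[:,0];print(q, cv2.minAreaRect(c))
E
```

```text
(356, 217) [  0   9 138] [138 133 133]
(519, 208) [ 26  12 152] [152 151 145]
(154, 292) [  1  58 102] [102  80  79]
(560, 100) [ 11 167 222] [222 128  77]
(540, 307) [ 30   8 190] [190 190 184]
[[417 154]
 [278 173]
 [292 282]
 [433 264]] ((355.40887451171875, 218.20083618164062), (113.50726318359375, 143.7623748779297), 82.80652618408203)
```

View pics/mt.png

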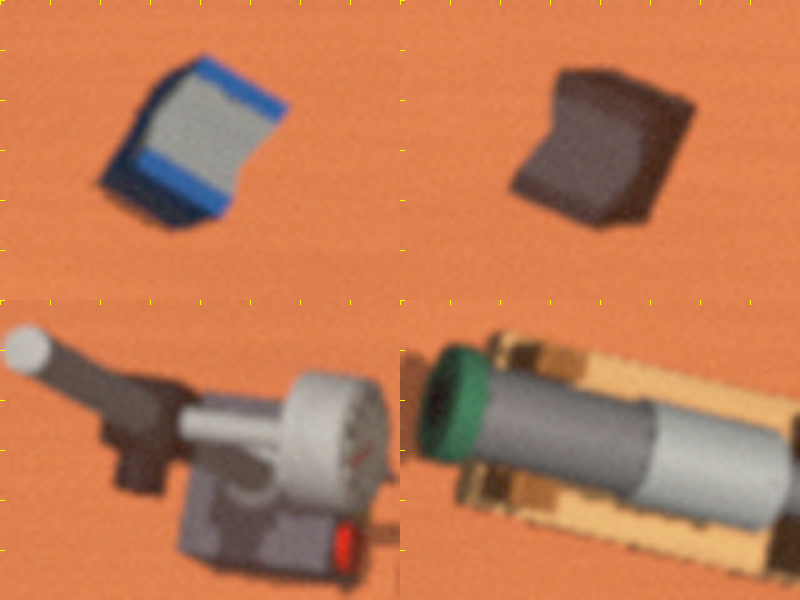

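View pics/ms.png

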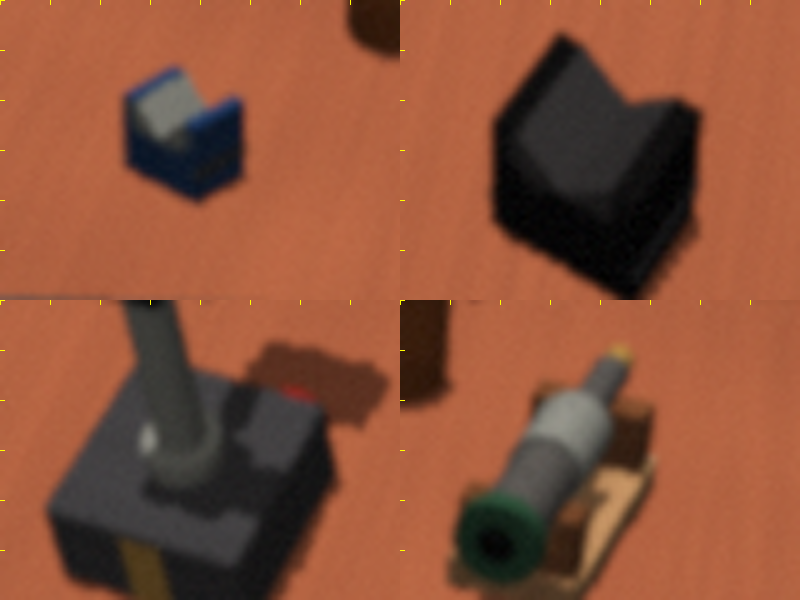

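The mosaics show both blocks, the stand base and column, and the pin in its cradle. Corners of the blue and pin parts are clear. The black block is dark, so I'll take a gamma-boosted look at it and measure the rest from masks.

```bash
python3 - <<'E'
from h import *
T=img("top");S=img("side")
g=lambda I:(255*np.clip(I/150.,0,1)**0.5).astype(np.uint8)
def crop(I,u,v,w,h): return cv2.resize(I[v:v+h,u:u+w],(400,300),interpolation=cv2.INTER_CUBIC)
# 50x37.5 -> use 48x36
a=[crop(g(T),132,275,48,36),crop(g(S),314,392,48,36*1),crop(T,495,188,48,36),crop(g(T),130,170,64,48)]
cv2.imwrite("pics/z.png",cv2.cvtColor(np.vstack([np.hstack(a[:2]),np.hstack(a[2:])]),cv2.COLOR_RGB2BGR))
# plate: sub-pixel edges via line fit
hsv=cv2.cvtColor(T,cv2.COLOR_RGB2HSV)
m=(hsv[...,1]<70).astype(np.uint8); m[:140]=0;m[300:]=0;m[:,:270]=0;m[:,445:]=0
m=cv2.morphologyEx(m,cv2.MORPH_CLOSE,np.ones((5,5)))
c=max(cv2.findContours(m,0,1)[0],key=cv2.contourArea)[:,0].astype(float)
W=plane("top",c,0.04)[:,:2]
q=plane("top",[[417,154],[278,173],[292,282],[433,264]],.04)[:,:2];print("plate q",(q*1e3).round(1),[np.linalg.norm(q[i]-q[i-1]).round(4) for i in range(4)],q.mean(0))
L=[]
for i in range(4):
    a,b=q[i],q[(i+1)%4]; d=(b-a)/np.linalg.norm(b-a); n=np.array([-d[1],d[0]])
    s=(W-a)@d; e=(W-a)@n; k=(abs(e)<.005)&(s>.02)&(s<np.linalg.norm(b-a)-.02)
    vx,vy,x0,y0=cv2.fitLine(W[k].astype(np.float32),cv2.DIST_HUBER,0,.01,.01).ravel(); L.append((np.array([x0,y0]),np.array([vx,vy]))); print(i,np.degrees(np.arctan2(vy,vx)),k.sum(),(x0,y0))
C=[]
for i in range(4):
    (p,u),(r,w)=L[i-1],L[i]; s=np.linalg.solve(np.c_[u,-w],r-p); C.append(p+s[0]*u)
C=np.array(C);print("corners",(C*1e3).round(1),C.mean(0),[np.linalg.norm(C[i]-C[i-1]).round(4) for i in range(4)])
# blue bright
mb=((hsv[...,0]>95)&(hsv[...,0]<125)&(hsv[...,1]>120)&(hsv[...,2]>105)).astype(np.uint8); mb[:180]=0;mb[240:]=0;mb[:,:490]=0;mb[:,550:]=0
n,l,st,ce=cv2.connectedComponentsWithStats(mb)
for i in range(1,n):
  if st[i,4]>5:
    pts=np.argwhere(l==i)[:,::-1]; w=plane("top",pts,.04)[:,:2]; r=cv2.minAreaRect((w*1e3).astype(np.float32)); print("blue",st[i,4],(plane("top",ce[i],.04)[0]*1e3).round(1),r)
# pin
def comp(mask,n,z):
    ys,xs=np.nonzero(mask);return np.array([xs.mean(),ys.mean()]),len(xs)
box=np.zeros(T.shape[:2],bool);box[275:335,475:605]=1
gr=box&(hsv[...,0]>60)&(hsv[...,0]<95)&(hsv[...,1]>100); br=box&(hsv[...,0]>20)&(hsv[...,0]<32)&(hsv[...,1]>150)
bar=box&(hsv[...,1]<60)&(hsv[...,2]>120)
for nm,mk,z in(("head",gr,.046),("tip",br,.046),("grey",box&(hsv[...,1]<60),.046)):
    ys,xs=np.nonzero(mk); print(nm,len(xs),xs.min(),xs.max(),ys.min(),ys.max(),(plane("top",[[xs.mean(),ys.mean()]],z)[0]*1e3).round(1))
E
```

```text
plate q [[ 666.6 -139.1]
 [ 627.9  103.5]
 [ 437.7   72.4]
 [ 475.1 -168.6]] [np.float64(0.1937), np.float64(0.2456), np.float64(0.1928), np.float64(0.2439)] [ 0.55182858 -0.03295041]
0 -81.20304 116 (np.float32(0.6486416), np.float32(-0.01808991))
1 8.74152 86 (np.float32(0.5320376), np.float32(0.08787189))
2 -81.30192 118 (np.float32(0.4549211), np.float32(-0.048398748))
3 8.797762 87 (np.float32(0.57009906), np.float32(-0.1545091))
corners [[ 667.4 -139.4]
 [ 629.9  102.9]
 [ 436.3   73.2]
 [ 473.4 -169.5]] [ 0.5517762  -0.03320959] [np.float32(0.1963), np.float32(0.2453), np.float32(0.1959), np.float32(0.2454)]
blue 50 [ 594.2 -328.5   40. ] ((594.2564697265625, -328.4142150878906), (30.93490219116211, 4.644599914550781), 58.129425048828125)
blue 79 [ 561.3 -308.7   40. ] ((561.419189453125, -308.5328674316406), (31.451719284057617, 7.181726932525635), 59.40988540649414)
head 71 489 496 286 305 [ 426.2 -268.6   46. ]
tip 19 589 595 319 322 [ 387.5 -431.2   46. ]
grey 1515 484 587 286 323 [ 408.1 -337.1   46. ]
```

View pics/z.png

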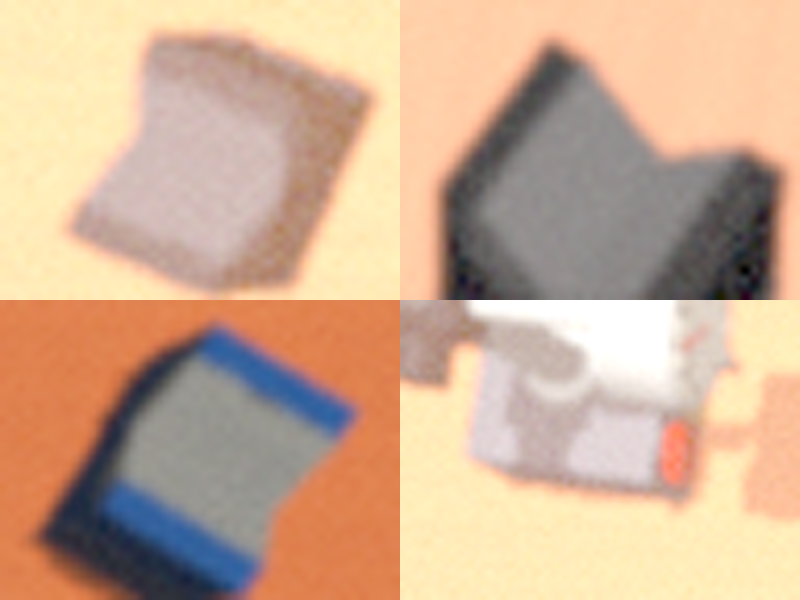

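Low_v strips and plate edges measure well. For tall_v the picked top corners in the first panel are (70,232), (215,290), (295,103) and (150,45). I'll triangulate these and measure the stand.

```bash
python3 - <<'E'
from h import *
def pk(p,o,s): return (np.array(p,float)+.5)/s-.5+np.array(o)
P=[pk(p,(132,275),25/3) for p in [(70,232),(215,290),(295,103),(150,45)]]
Q=plane("top",P,.05)[:,:2]*1e3; print("tall top",Q.round(1),Q.mean(0).round(1))
yaw=lambda v:np.degrees(np.arctan2(v[1],v[0])).round(1)
print("x dirs",yaw(Q[3]-Q[0]),yaw(Q[2]-Q[1]),"y dirs",yaw(Q[0]-Q[1]),yaw(Q[3]-Q[2]))
S=[pk(p,(314,392),25/3) for p in [(45,190),(155,40),(380,175)]]
Z=plane("side",S,.05)[:,:2]*1e3; print("tall side",Z.round(1),"ydir",yaw(Z[0]-Z[1]),"cen",((Z[0]+Z[2])/2).round(1))
for a,b in((3,0),(2,1)): print("tri",tri(P[a],S[b]))
B=[pk(p,(160,370),5) for p in [(50,205),(140,65),(325,105),(235,265)]]
b=plane("side",B,.034)[:,:2]*1e3; print("base",b.round(1),b.mean(0).round(1),[yaw(b[i]-b[i-1]) for i in range(4)],[np.linalg.norm(b[i]-b[i-1]).round(1) for i in range(4)])
c=pk((27,50),(105,145),5); print("col",c,(plane("top",c,.208)*1e3).round(1),"side",(plane("side",[[176,315]],.208)*1e3).round(1))
e=plane("top",[pk((70,155),(130,170),6.25),pk((285,188),(130,170),6.25)],.034)*1e3; print("base edge top",e.round(1),yaw(e[0]-e[1]))
a=plane("top",[pk((185,122),(105,145),5),pk((290,124),(105,145),5)],.126)*1e3; print("arm",a.round(1),yaw(a[0]-a[1]))
I=img("top");hsv=cv2.cvtColor(I,cv2.COLOR_RGB2HSV)
# pin barrel edges line fit: low-saturation mask minAreaRect
m=np.zeros(I.shape[:2],np.uint8);m[280:332,484:597]=1
k=((hsv[...,1]<60)&(m>0)).astype(np.uint8);n,l,st,ce=cv2.connectedComponentsWithStats(k);i=1+np.argmax(st[1:,4]);pts=np.argwhere(l==i)[:,::-1]
w=plane("top",pts,.046)[:,:2]*1e3; c0=w.mean(0);v=np.linalg.svd(w-c0,full_matrices=False)[2][0]; v=v*np.sign(v[1]);print("pin yaw of +y",yaw(v), c0)
s=(w-c0)@v; nn=np.array([-v[1],v[0]]); e=(w-c0)@nn
for j in np.arange(-75,75,5):
    q=(s>=j)&(s<j+5)
    if q.any(): print(j+2,"mid",((e[q].min()+e[q].max())/2).round(1),"w",np.ptp(e[q]).round(1),"bright",np.median(I[pts[q][:,1],pts[q][:,0]].mean(1)).round(0),end="; ")
E
```

```text
tall top [[395.6 331.4]
 [384.7 300.6]
 [423.3 286.1]
 [434.4 317. ]] [409.5 308.8]
x dirs -20.4 -20.5 y dirs 70.5 70.3
tall side [[435.6 318.1]
 [423.6 286.6]
 [383.2 304.3]] ydir 69.3 cen [409.4 311.2]
tri (array([0.43503253, 0.31748372, 0.04916806]), np.float64(0.0013546126775572057))
tri (array([0.42350128, 0.28629406, 0.04963668]), np.float64(0.00038284037580599945))
base [[641.4 344.1]
 [635.6 295.2]
 [578.3 297.4]
 [584.4 351.4]] [609.9 322. ] [np.float64(-7.2), np.float64(-96.8), np.float64(177.9), np.float64(83.5)] [np.float64(57.5), np.float64(49.3), np.float64(57.4), np.float64(54.3)]
col [110.  154.6] [[610.6 319.9 208. ]] side [[610.  321.8 208. ]]
base edge top [[585.6 348.3  34. ]
 [577.5 285.8  34. ]] 82.6
arm [[610.  309.2 126. ]
 [610.1 275.5 126. ]] 90.1
pin yaw of +y 77.7 [ 407.81650433 -338.80198727]
-73 mid -0.2 w 13.8 bright 120.0; -68 mid 0.6 w 14.6 bright 119.0; -63 mid 0.1 w 14.6 bright 118.0; -58 mid -0.7 w 15.4 bright 117.0; -53 mid -0.3 w 15.4 bright 120.0; -48 mid -0.1 w 15.8 bright 118.0; -43 mid 0.1 w 17.0 bright 116.0; -38 mid -1.6 w 20.3 bright 121.0; -33 mid 0.4 w 29.2 bright 166.0; -28 mid -0.2 w 32.9 bright 166.0; -23 mid -0.5 w 32.5 bright 166.0; -18 mid -0.1 w 32.5 bright 167.0; -13 mid -0.1 w 33.3 bright 166.0; -8 mid 0.1 w 33.8 bright 166.0; -3 mid 0.3 w 34.2 bright 166.0; 2 mid 0.3 w 33.4 bright 165.0; 7 mid 0.2 w 34.2 bright 156.0; 12 mid 0.6 w 32.6 bright 117.0; 17 mid 1.0 w 30.9 bright 118.0; 22 mid 0.4 w 28.9 bright 119.0; 27 mid 0.4 w 28.1 bright 118.0; 32 mid 0.4 w 28.9 bright 118.0; 37 mid 0.3 w 29.0 bright 118.0; 42 mid -0.3 w 29.4 bright 120.0; 47 mid -0.5 w 29.8 bright 118.0; 52 mid -1.0 w 29.8 bright 118.0; 57 mid -0.8 w 31.0 bright 117.0; 62 mid -0.4 w 30.2 bright 118.0; 67 mid 0.0 w 31.1 bright 107.0;
```

```bash
cat >> h.py <<'E'
def go(x,y,z,phi):
    o=get_obs(); r=R.from_rotvec(o["tool_rot"]); f=np.radians(phi)
    g=R.from_matrix(np.c_[[np.cos(f),np.sin(f),0],[np.sin(f),-np.cos(f),0],[0,0,-1.]])
    print("turn",(r.inv()*g).as_rotvec().round(4),"then shift",g.inv().apply(np.array([x,y,z])-o["tool_pos"]*1e3).round(1), "q1,q6",np.degrees(o["q"][[0,5]]).round(0)); say()
E
sed -i 's/g.inv().apply(np.array(\[x,y,z\])-o\["tool_pos"\]\*1e3)/g.inv().apply(np.array([x,y,z])-o["tool_pos"]*1e3)/' h.py
python3 -c "
from h import *
go(577.8,-318.6,120,59)"
python3 -m pendant '[[[0,0,0],[0,0,-0.114],1],[[0,0,0],[0,0,-0.114],1],[[0,0,0],[0,0,-0.114],1],[[0,0,0],[0,0,-0.114],1],[[0,0,0],[0,0,-0.114],1],[[0,0,0],[0,0,-0.114],1]]' 80
python3 -m pendant '[[[38,16,0],[0,0,0],1],[[38,16,0],[0,0,0],1],[[38,16,0],[0,0,0],1],[[38,16,0],[0,0,0],1],[[38,16,0],[0,0,0],1],[[38,16,0],[0,0,0],1],[[38,16,0],[0,0,0],1],[[38,16,0],[0,0,0],1],[[38,16,0],[0,0,0],1],[[38,16,0],[0,0,0],1],[[38,16,0],[0,0,0],1],[[0,0,20],[0,0,0],1]]'
python3 -m pendant '[[[0,0,40],[0,0,0],1],[[0,0,40],[0,0,0],1],[[0,0,0],[0,0,0],1],[[0,0,0],[0,0,0],1],[[0,0,0],[0,0,0],1]]'
python3 -c "
from h import *
go(577.8,-318.6,5,59)"
```

```text
turn [-4.000e-04 -2.000e-04 -6.849e-01] then shift [419.8 175.4 111. ] q1,q6 [-77.  -7.]
t 0.35 p [ 211.2 -588.1  231. ] x [0.941 0.338 0.   ] z [-0.  0. -1.] op 85.6 gf 0.0 F [ 0.5  0.1 -1. ]
t: 0.85
tool_pos: [0.2113, -0.5882, 0.2313]
tool_rot: [-2.731, -1.553, -0.0]
contact_force: [-0.2, -1.2, 0.4]
opening: 0.0851
grip_force: 0.0
t: 1.85
tool_pos: [0.5845, -0.3174, 0.2162]
tool_rot: [2.724, 1.551, 0.011]
contact_force: [0.2, -1.4, 0.2]
opening: 0.0851
grip_force: 0.0
t: 2.27
tool_pos: [0.5784, -0.3217, 0.1334]
tool_rot: [2.733, 1.544, 0.002]
contact_force: [0.6, -0.2, 1.6]
opening: 0.0853
grip_force: 0.0
turn [ 0.0024  0.0002 -0.0012] then shift [  2.3  -2.1 128.4] q1,q6 [-36.  -4.]
t 2.27 p [ 578.4 -321.7  133.4] x [ 0.516  0.857 -0.   ] z [ 0.002 -0.001 -1.   ] op 85.3 gf 0.0 F [ 0.6 -0.2  1.6]
```

```bash

python3 -m pendant '[[[2,-2,32],[0,0,0],1],[[0,0,32],[0,0,0],1],[[0,0,32],[0,0,0],1],[[0,0,20],[0,0,0],1],[[0,0,10],[0,0,0],1],[[0,0,0],[0,0,0],1],[[0,0,0],[0,0,0],0.3],[[0,0,0],[0,0,0],0.3],[[0,0,0],[0,0,0],0.3],[[0,0,0],[0,0,0],0.3],[[0,0,0],[0,0,0],0.3],[[0,0,0],[0,0,0],0.3]]' 80
python3 -c "
from h import *
say()
I=img('top');cv2.imwrite('pics/a.png',I[150:270,440:600,::-1].repeat(4,0).repeat(4,1))"
```

```text
t: 3.27
tool_pos: [0.5787, -0.3194, 0.0085]
tool_rot: [2.731, 1.544, 0.003]
contact_force: [-1.0, 0.8, 6.0]
opening: 0.0447
grip_force: 84.3
t 3.27 p [ 578.7 -319.4    8.5] x [ 0.516  0.857 -0.   ] z [ 0.004 -0.003 -1.   ] op 44.7 gf 84.3 F [-1.   0.8  6. ]
```

View pics/a.png

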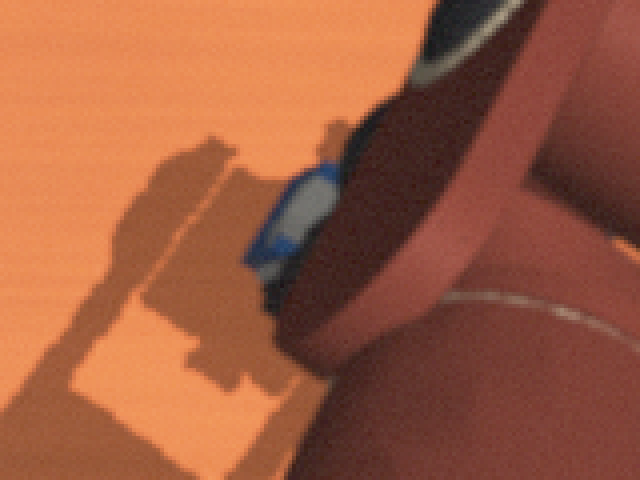

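The top view shows the blue block between the closed fingers. It is gripped at 44.7 mm and 84 N, so I'm lifting and carrying it.

```bash

python3 -m pendant '[[[0,0,-25],[0,0,0],0.3],[[0,0,-40],[0,0,0],0.3],[[0,0,-40],[0,0,0],0.3],[[0,0,0],[0,0,-0.1157],0.3],[[0,0,0],[0,0,-0.1157],0.3],[[0,0,0],[0,0,-0.1157],0.3],[[0,0,0],[0,0,-0.1157],0.3],[[0,0,0],[0,0,-0.1157],0.3],[[0,0,0],[0,0,-0.1157],0.3],[[0,0,0],[0,0,0],0.3],[[0,0,0],[0,0,0],0.3]]' 
python3 -c "
from h import *
go(544.2,16.2,60,98.75)"
```

```text
t: 4.23
tool_pos: [0.5767, -0.3179, 0.1101]
tool_rot: [-2.049, -2.381, 0.0]
contact_force: [0.6, 0.4, -2.7]
opening: 0.0447
grip_force: 83.6
turn [-0.0004 -0.0004 -0.0034] then shift [335.2  18.7  50.1] q1,q6 [-35. -44.]
t 4.23 p [ 576.7 -317.9  110.1] x [-0.149  0.989  0.   ] z [-0.  0. -1.] op 44.7 gf 83.6 F [ 0.6  0.4 -2.7]
```

```bash

python3 -m pendant '[[[25,2,0],[0,0,-0.003],0.3],[[38,2,0],[0,0,0],0.3],[[38,2,0],[0,0,0],0.3],[[38,2,0],[0,0,0],0.3],[[38,2,0],[0,0,0],0.3],[[38,2,0],[0,0,0],0.3],[[38,2,0],[0,0,0],0.3],[[38,2,0],[0,0,0],0.3],[[29,2,20],[0,0,0],0.3],[[15,0,30],[0,0,0],0.3],[[0,0,0],[0,0,0],0.3],[[0,0,0],[0,0,0],0.3]]' 
python3 -m pendant '[[[0,0,0],[0,0,0],0.3],[[0,0,0],[0,0,0],0.3]]'
python3 -c "
from h import *
go(544.2,16.2,49,98.75)"
```

```text
t: 5.23
tool_pos: [0.541, 0.0165, 0.0583]
tool_rot: [-2.04, -2.384, 0.005]
contact_force: [-0.5, -0.2, -3.6]
opening: 0.0453
grip_force: 83.6
t: 5.4
tool_pos: [0.5448, 0.0145, 0.0623]
tool_rot: [2.043, 2.383, 0.003]
contact_force: [0.2, 0.0, -3.3]
opening: 0.0449
grip_force: 83.6
turn [0.0034 0.0012 0.0005] then shift [ 1.7 -0.3 13.3] q1,q6 [ -6. -15.]
t 5.4 p [544.8  14.5  62.3] x [-0.153  0.988 -0.001] z [ 0.004 -0.001 -1.   ] op 44.9 gf 83.6 F [ 0.2  0.  -3.3]
```

```bash

python3 -m pendant '[[[1.5,0,6],[0,0,0],0.3],[[0,0,4],[0,0,0],0.3],[[0,0,1],[0,0,0],0.3],[[0,0,1],[0,0,0],0.3],[[0,0,1],[0,0,0],0.3],[[0,0,0],[0,0,0],0.3],[[0,0,0],[0,0,0],0.3]]' 
python3 -c "
from h import *
go(544.2,16.2,49,98.75)"
```

```text
t: 5.98
tool_pos: [0.5427, 0.0166, 0.0485]
tool_rot: [-2.042, -2.387, 0.002]
contact_force: [-4.7, -1.6, 4.1]
opening: 0.0447
grip_force: 84.7
turn [-0.0013  0.0006  0.0024] then shift [-0.6  1.4 -0.5] q1,q6 [ -6. -15.]
t 5.98 p [542.7  16.6  48.5] x [-0.154  0.988 -0.001] z [-0.001 -0.001 -1.   ] op 44.7 gf 84.7 F [-4.7 -1.6  4.1]
```

```bash

python3 -m pendant '[[[0,0,0],[0,0,0],0.7],[[0,0,0],[0,0,0],1],[[0,0,0],[0,0,0],1],[[0,0,0],[0,0,0],1],[[0,0,-15],[0,0,0],1],[[0,0,-35],[0,0,0],1],[[0,0,-40],[0,0,0],1],[[0,0,-10],[0,0,0.1],1],[[0,0,0],[0,0,0.1],1],[[0,0,0],[0,0,0.11],1],[[0,0,0],[0,0,0.1],1],[[0,0,0],[0,0,0.1],1]]' 
python3 -c "
from h import *
go(409.5,310,120,69.5)"
```

```text
t: 6.98
tool_pos: [0.543, 0.0171, 0.1476]
tool_rot: [2.583, 1.788, 0.001]
contact_force: [0.0, -0.3, 0.3]
opening: 0.0853
grip_force: 0.0
turn [ 0.0008 -0.0003 -0.002 ] then shift [ 227.6 -227.6   27.6] q1,q6 [-6. 15.]
t 6.98 p [543.   17.1 147.6] x [0.352 0.936 0.   ] z [ 0.001 -0.    -1.   ] op 85.3 gf 0.0 F [ 0.  -0.3  0.3]
```

```bash

python3 -m pendant '[[[28.5,-28.5,0],[0,0,0],1],[[28.5,-28.5,0],[0,0,0],1],[[28.5,-28.5,0],[0,0,0],1],[[28.5,-28.5,0],[0,0,0],1],[[28.5,-28.5,0],[0,0,0],1],[[28.5,-28.5,0],[0,0,0],1],[[28.5,-28.5,0],[0,0,0],1],[[28.5,-28.5,27],[0,0,0],1],[[0,0,0],[0,0,0],1],[[0,0,0],[0,0,0],1],[[0,0,0],[0,0,0],1]]' 
python3 - <<'E'
from h import *
go(409.5,310,14,69.5)
T=img("top");hsv=cv2.cvtColor(T,cv2.COLOR_RGB2HSV)
mb=((hsv[...,0]>95)&(hsv[...,0]<125)&(hsv[...,1]>120)&(hsv[...,2]>105)).astype(np.uint8); mb[:140]=0;mb[290:]=0;mb[:,:270]=0;mb[:,440:]=0
n,l,st,ce=cv2.connectedComponentsWithStats(mb)
for i in range(1,n):
  if st[i,4]>5:
    w=plane("top",np.argwhere(l==i)[:,::-1],.08)[:,:2]; print("blue",st[i,4],(w.mean(0)*1e3).round(1),cv2.minAreaRect((w*1e3).astype(np.float32)))
mosaic(T,[(290,180),(118,265),(105,145),(480,275)],"pics/b.png")
E
```

```text
t: 7.9
tool_pos: [0.4107, 0.3049, 0.1242]
tool_rot: [2.578, 1.795, -0.0]
contact_force: [-0.2, -0.5, 0.8]
opening: 0.0855
grip_force: 0.0
turn [0.0003 0.0003 0.0036] then shift [  4.4  -2.9 110.2] q1,q6 [28. 49.]
t 7.9 p [410.7 304.9 124.2] x [ 0.347  0.938 -0.   ] z [ 0. -0. -1.] op 85.5 gf 0.0 F [-0.2 -0.5  0.8]
blue 54 [562.4  18.1] ((562.2434692382812, 18.53044891357422), (4.9729228019714355, 28.77709197998047), 8.967778205871582)
blue 74 [523.7  13.1] ((523.7108764648438, 13.284943580627441), (6.5684990882873535, 30.318222045898438), 9.575861930847168)
```

View pics/b.png

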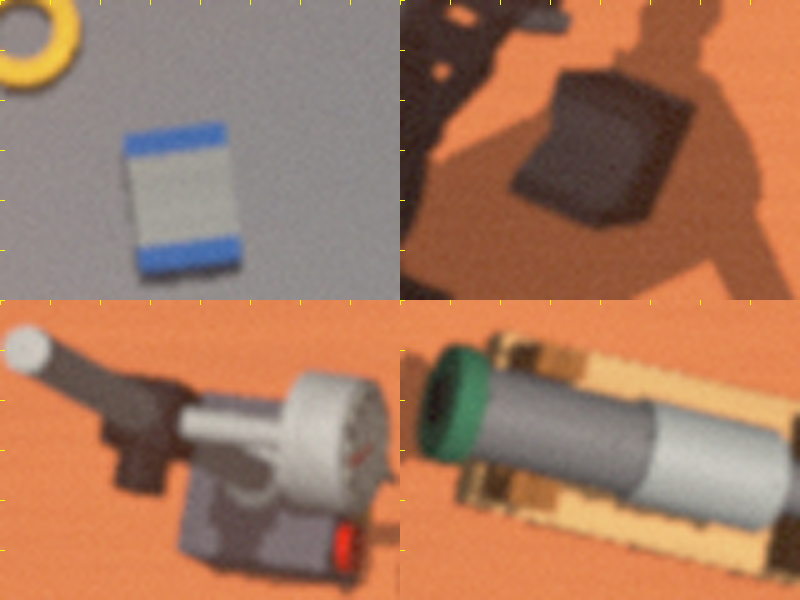

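```bash

python3 -m pendant '[[[4,-3,25],[0,0,0.003],1],[[0,0,32],[0,0,0],1],[[0,0,30],[0,0,0],1],[[0,0,20],[0,0,0],1],[[0,0,3],[0,0,0],1],[[0,0,0],[0,0,0],1],[[0,0,0],[0,0,0],0.3],[[0,0,0],[0,0,0],0.3],[[0,0,0],[0,0,0],0.3],[[0,0,0],[0,0,0],0.3],[[0,0,0],[0,0,0],0.3],[[0,0,0],[0,0,0],0.3]]' 80
python3 -m pendant '[[[0,0,-25],[0,0,0],0.3],[[0,0,-40],[0,0,0],0.3],[[0,0,-40],[0,0,0],0.3],[[0,0,0],[0,0,-0.1],0.3],[[0,0,0],[0,0,-0.1],0.3],[[0,0,0],[0,0,-0.1],0.3],[[0,0,0],[0,0,-0.11],0.3],[[0,0,0],[0,0,-0.1],0.3],[[0,0,0],[0,0,0],0.3],[[0,0,0],[0,0,0],0.3]]' 
python3 -c "
from h import *
go(551.8+7.6-.6,-33.2-49.4-.1,90,98.75)"
```

```text
t: 8.95
tool_pos: [0.4107, 0.3107, 0.0164]
tool_rot: [2.581, 1.791, 0.006]
contact_force: [-0.4, 0.1, 5.8]
opening: 0.0447
grip_force: 83.9
t: 9.78
tool_pos: [0.4086, 0.3094, 0.1185]
tool_rot: [-2.049, -2.381, 0.002]
contact_force: [-0.4, -0.2, -4.2]
opening: 0.0448
grip_force: 83.8
turn [-0.001   0.0005 -0.0029] then shift [-410.4   88.8   28.5] q1,q6 [29. 20.]
t 9.78 p [408.6 309.4 118.5] x [-0.149  0.989 -0.   ] z [-0.001 -0.001 -1.   ] op 44.8 gf 83.8 F [-0.4 -0.2 -4.2]
```

```bash

python3 -m pendant '[[[-25,5,-10],[0,0,-0.003],0.3],[[-38.5,8.4,0],[0,0,0],0.3],[[-38.5,8.4,0],[0,0,0],0.3],[[-38.5,8.4,0],[0,0,0],0.3],[[-38.5,8.4,0],[0,0,0],0.3],[[-38.5,8.4,0],[0,0,0],0.3],[[-38.5,8.4,0],[0,0,0],0.3],[[-38.5,8.4,0],[0,0,0],0.3],[[-38.5,8.4,0],[0,0,0],0.3],[[-38.5,8.4,0],[0,0,0],0.3],[[-38.5,8.2,0],[0,0,0],0.3],[[0,0,0],[0,0,0],0.3]]' 
python3 -m pendant '[[[0,0,30],[0,0,0],0.3],[[0,0,25],[0,0,0],0.3],[[0,0,0],[0,0,0],0.3],[[0,0,0],[0,0,0],0.3],[[0,0,0],[0,0,0],0.3]]'
python3 -c "
from h import *
go(551.8+7.6-.6,-33.2-49.4-.1,57,98.75)"
```

```text
t: 10.78
tool_pos: [0.5622, -0.088, 0.1297]
tool_rot: [2.049, 2.375, -0.002]
contact_force: [-0.3, 0.8, -3.8]
opening: 0.045
grip_force: 83.7
t: 11.2
tool_pos: [0.5607, -0.0815, 0.0751]
tool_rot: [2.042, 2.386, 0.001]
contact_force: [-0.0, 0.0, -4.4]
opening: 0.045
grip_force: 83.7
turn [0.001  0.0005 0.002 ] then shift [-0.9 -2.1 18.1] q1,q6 [-16. -25.]
t 11.2 p [560.7 -81.5  75.1] x [-0.154  0.988 -0.   ] z [ 0.001 -0.    -1.   ] op 45.0 gf 83.7 F [-0.   0.  -4.4]
```

```bash

python3 -m pendant '[[[-1,-2,10],[0,0,0],0.3],[[0,0,5],[0,0,0],0.3],[[0,0,1],[0,0,0],0.3],[[0,0,1],[0,0,0],0.3],[[0,0,1],[0,0,0],0.3],[[0,0,0],[0,0,0],0.3],[[0,0,0],[0,0,0],0.3]]' 
python3 -c "
from h import *
say()"
```

```text
t: 11.78
tool_pos: [0.5587, -0.083, 0.0565]
tool_rot: [2.042, 2.386, 0.001]
contact_force: [0.2, -0.4, -2.7]
opening: 0.0445
grip_force: 84.2
t 11.78 p [558.7 -83.   56.5] x [-0.155  0.988 -0.   ] z [ 0.001 -0.    -1.   ] op 44.5 gf 84.2 F [ 0.2 -0.4 -2.7]
```

```bash

python3 -m pendant '[[[0,0,1],[0,0,0],0.3],[[0,0,0],[0,0,0],0.3],[[0,0,0],[0,0,0],0.7],[[0,0,0],[0,0,0],1],[[0,0,0],[0,0,0],1],[[0,0,0],[0,0,0],1],[[0,0,-15],[0,0,0],1],[[0,0,-35],[0,0,0],1],[[0,0,-40],[0,0,0.093],1],[[0,0,0],[0,0,0.093],1],[[0,0,0],[0,0,0.093],1],[[0,0,0],[0,0,0.093],1]]' 
python3 -c "
from h import *
go(404.9,-352.2,110,77.7)"
```

```text
t: 12.78
tool_pos: [0.5592, -0.0832, 0.1466]
tool_rot: [2.451, 1.961, 0.003]
contact_force: [-0.3, 0.1, 0.5]
opening: 0.0856
grip_force: 0.0
turn [ 0.003   0.0002 -0.0067] then shift [-295.7  -93.5   36.6] q1,q6 [-16.  -3.]
t 12.78 p [559.2 -83.2 146.6] x [ 0.22   0.976 -0.   ] z [ 0.003 -0.001 -1.   ] op 85.6 gf 0.0 F [-0.3  0.1  0.5]
```

```bash

python3 -m pendant '[[[-37,-11.7,0],[0,0,-0.005],1],[[-37,-11.7,0],[0,0,0],1],[[-37,-11.7,0],[0,0,0],1],[[-37,-11.7,0],[0,0,0],1],[[-37,-11.7,0],[0,0,0],1],[[-37,-11.7,0],[0,0,0],1],[[-37,-11.7,0],[0,0,0],1],[[-37,-11.7,0],[0,0,0],1],[[0,0,30],[0,0,0],1],[[0,0,0],[0,0,0],1],[[0,0,0],[0,0,0],1]]' 
python3 - <<'E'
from h import *
go(404.9,-352.2,21,77.7)
T=img("top");S=img("side")
g=lambda I:(255*np.clip(I/150.,0,1)**0.5).astype(np.uint8)
a=[cv2.resize(g(T)[196:196+48,356:356+64],(400,300),interpolation=2),cv2.resize(T[170:290,290:450],(400,300),interpolation=2),
 cv2.resize(S[190:310,230:390],(400,300),interpolation=2),cv2.resize(T[265:340,500:600],(400,300),interpolation=2)]
cv2.imwrite("pics/c.png",cv2.cvtColor(np.vstack([np.hstack(a[:2]),np.hstack(a[2:])]),cv2.COLOR_RGB2BGR))
E
```

```text
t: 13.7
tool_pos: [0.4033, -0.3516, 0.1133]
tool_rot: [-2.441, -1.97, -0.0]
contact_force: [-0.3, -0.0, 0.6]
opening: 0.0857
grip_force: 0.0
turn [-0.0034 -0.0029  0.0019] then shift [-0.3  1.7 92.3] q1,q6 [-49. -37.]
t 13.7 p [ 403.3 -351.6  113.3] x [0.211 0.977 0.003] z [-0.003  0.004 -1.   ] op 85.7 gf 0.0 F [-0.3 -0.   0.6]
```

View pics/c.png

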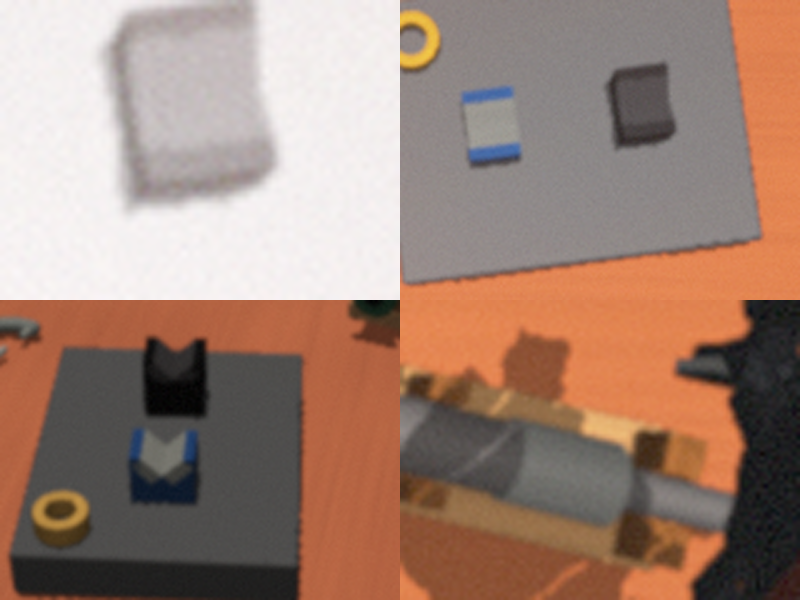

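The top and side views show both blocks standing on the plate with grooves in line. The blue one is left at about (296,220) and the black one right at (396,211). The open gripper hangs over the pin. I'll get numbers for tall_v.

```bash
python3 - <<'E'
from h import *
T=img("top"); G=cv2.cvtColor(T,cv2.COLOR_RGB2GRAY).astype(float)[180:245,350:425]
m=(G<105).astype(np.uint8); n,l,st,ce=cv2.connectedComponentsWithStats(m); i=1+np.argmax(st[1:,4]); m=(l==i)
f=np.radians(8.75); ex=np.array([np.cos(f),np.sin(f)]);ey=np.array([-ex[1],ex[0]]); c=np.array([551.8,-33.2])
# supersampled outline at half level
Gz=cv2.resize(np.where(cv2.dilate(m.astype(np.uint8),np.ones((5,5)))>0,G,140).astype(np.float32),None,fx=8,fy=8,interpolation=2)
for z in(.09,.04):
    k=max(cv2.findContours((Gz<105).astype(np.uint8),0,1)[0],key=cv2.contourArea)[:,0]
    w=plane("top",(k+.5)/8-.5+[350,180],z)[:,:2]*1e3-c; a,b=w@ex,w@ey
    print(z,"x",a.min().round(1),a.max().round(1),"y",b.min().round(1),b.max().round(1), cv2.minAreaRect(w.astype(np.float32)))
    if z==.09:
        for s in (-60,-50,-40): q=abs(b-s)<4; print(s,"top x",a[q&(a>0)].max().round(1))
        for s in (-15,-10,10,15): q=abs(a-s)<3; print(s,"right y",b[q&(b<-50)].min().round(1))
print((optics.camera_model("top")["cam_to_world"][:2,3]*1e3-c)@np.c_[ex,ey])
E
```

```text
0.09 x -30.7 23.1 y -69.5 -27.3 ((3.5998401641845703, -48.387779235839844), (53.7498664855957, 42.191593170166016), 8.658649444580078)
-60 top x 23.0
-50 top x 22.8
-40 top x 23.1
-15 right y -69.1
-10 right y -68.2
10 right y -68.4
15 right y -69.4
0.04 x -25.7 31.6 y -76.9 -31.9 ((11.15511417388916, -53.30202865600586), (57.29399490356445, 44.97359848022461), 8.658656120300293)
[-105.71456328   42.72059255]
```

```bash

python3 -m pendant '[[[0,1.5,25],[0,0,0],1],[[0,0,25],[0,0,0],1],[[0,0,25],[0,0,0],1],[[0,0,15],[0,0,0],1],[[0,0,2],[0,0,0],1],[[0,0,0],[0,0,0],1],[[0,0,0],[0,0,0],0.2],[[0,0,0],[0,0,0],0.2],[[0,0,0],[0,0,0],0.2],[[0,0,0],[0,0,0],0.2],[[0,0,0],[0,0,0],0.2],[[0,0,0],[0,0,0],0.2]]' 90
python3 -c "
from h import *
go(404.9,-352.2,21,77.7)"
```

```text
t: 14.85
tool_pos: [0.4057, -0.3534, 0.0248]
tool_rot: [-2.444, -1.973, 0.002]
contact_force: [-4.9, 1.4, 8.0]
opening: 0.0336
grip_force: 88.6
turn [-0.0008  0.0007  0.0024] then shift [ 1.  -1.1  3.8] q1,q6 [-49. -37.]
t 14.85 p [ 405.7 -353.4   24.8] x [ 0.211  0.978 -0.001] z [-0.001 -0.001 -1.   ] op 33.6 gf 88.6 F [-4.9  1.4  8. ]
```

```bash

python3 -m pendant '[[[0,0,-10],[0,0,0],0.2],[[0,0,-20],[0,0,0],0.2],[[0,0,-40],[0,0,0],0.2],[[0,0,-40],[0,0,0],0.2],[[0,0,0],[0,0,0],0.2],[[0,0,0],[0,0,-0.09],0.2],[[0,0,0],[0,0,-0.095],0.2],[[0,0,0],[0,0,-0.095],0.2],[[0,0,0],[0,0,-0.09],0.2],[[0,0,0],[0,0,0],0.2],[[0,0,0],[0,0,0],0.2]]'
python3 -c "
from h import *
go(551.2,-34.9,130,98.75)"
```

```text
t: 15.77
tool_pos: [0.4056, -0.3524, 0.1324]
tool_rot: [-2.041, -2.387, -0.0]
contact_force: [0.3, 0.2, -4.7]
opening: 0.034
grip_force: 90.9
turn [-0.0005 -0.0009  0.0032] then shift [291.7 192.2   2.4] q1,q6 [-49. -58.]
t 15.77 p [ 405.6 -352.4  132.4] x [-0.155  0.988  0.001] z [-0.001  0.001 -1.   ] op 34.0 gf 90.9 F [ 0.3  0.2 -4.7]
```

```bash

python3 -m pendant '[[[16,10.5,0],[0,0,0.003],0.2],[[33,22,0],[0,0,0],0.2],[[33,22,0],[0,0,0],0.2],[[33,22,0],[0,0,0],0.2],[[33,22,0],[0,0,0],0.2],[[33,22,0],[0,0,0],0.2],[[33,22,0],[0,0,0],0.2],[[33,22,0],[0,0,0],0.2],[[28,18,0],[0,0,0],0.2],[[16,10,0],[0,0,0],0.2],[[0,0,0],[0,0,0],0.2],[[0,0,0],[0,0,0],0.2]]'
python3 -m pendant '[[[0,0,20],[0,0,0],0.2],[[0,0,10],[0,0,0],0.2],[[0,0,0],[0,0,0],0.2],[[0,0,0],[0,0,0],0.2],[[0,0,0],[0,0,0],0.2]]'
python3 - <<'E'
from h import *
go(551.2,-34.9,80,98.75)
S=img("side");T=img("top")
a=[cv2.resize(T[160:280,280:440],(400,300),interpolation=2),cv2.resize(S[150:300,220:420],(400,300),interpolation=2)]
cv2.imwrite("pics/d.png",cv2.cvtColor(np.hstack(a),cv2.COLOR_RGB2BGR))
E
```

```text
t: 16.77
tool_pos: [0.551, -0.0347, 0.1327]
tool_rot: [-2.041, -2.387, 0.001]
contact_force: [-0.9, -0.8, -4.0]
opening: 0.0341
grip_force: 90.8
t: 17.18
tool_pos: [0.5511, -0.0363, 0.1034]
tool_rot: [2.044, 2.385, 0.0]
contact_force: [0.9, 0.1, -4.2]
opening: 0.034
grip_force: 90.9
turn [0.0002 0.0001 0.0011] then shift [ 1.4  0.3 23.4] q1,q6 [-11. -20.]
t 17.18 p [551.1 -36.3 103.4] x [-0.153  0.988 -0.   ] z [ 0. -0. -1.] op 34.0 gf 90.9 F [ 0.9  0.1 -4.2]
```

View pics/d.png

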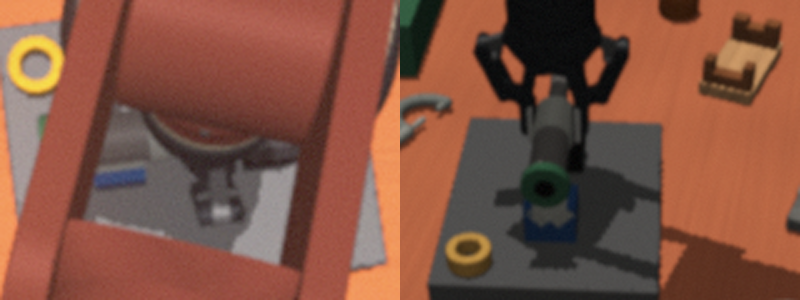

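The side view shows the pin level above both grooves with its head left. Lowering now.

```bash

python3 -m pendant '[[[1,0,12],[0,0,0],0.2],[[0,0,12],[0,0,0],0.2],[[0,0,6],[0,0,0],0.2],[[0,0,2],[0,0,0],0.2],[[0,0,1],[0,0,0],0.2],[[0,0,0],[0,0,0],0.2],[[0,0,0],[0,0,0],0.2],[[0,0,0],[0,0,0],0.2]]'
python3 -c "
from h import *
go(551.2,-34.9,66.4,98.75)"
```

```text
t: 17.95
tool_pos: [0.5514, -0.0347, 0.0706]
tool_rot: [2.042, 2.386, 0.001]
contact_force: [0.6, -0.1, -4.5]
opening: 0.0335
grip_force: 90.9
turn [0.0009 0.0003 0.0025] then shift [-0.2 -0.2  4.2] q1,q6 [-11. -20.]
t 17.95 p [551.4 -34.7  70.6] x [-0.155  0.988 -0.   ] z [ 0.001 -0.    -1.   ] op 33.5 gf 90.9 F [ 0.6 -0.1 -4.5]
```

```bash

python3 -m pendant '[[[0,0,1.5],[0,0,0],0.2],[[0,0,1],[0,0,0],0.2],[[0,0,0],[0,0,0],0.2],[[0,0,0],[0,0,0],0.2]]'
python3 -m pendant '[[[0,0,0.8],[0,0,0],0.2],[[0,0,0],[0,0,0],0.2],[[0,0,0],[0,0,0],0.2]]'
python3 -m pendant '[[[0,0,0.8],[0,0,0],0.2],[[0,0,0],[0,0,0],0.2],[[0,0,0],[0,0,0],0.2]]'
```

```text
t: 18.28
tool_pos: [0.5509, -0.0346, 0.0676]
tool_rot: [-2.043, -2.387, 0.0]
contact_force: [-0.2, 0.3, -5.1]
opening: 0.0334
grip_force: 90.9
t: 18.53
tool_pos: [0.5511, -0.0346, 0.067]
tool_rot: [2.042, 2.387, 0.0]
contact_force: [-0.5, -1.1, -4.1]
opening: 0.0336
grip_force: 91.0
t: 18.78
tool_pos: [0.5512, -0.0347, 0.0667]
tool_rot: [2.042, 2.387, 0.0]
contact_force: [-2.9, 0.7, 1.5]
opening: 0.0334
grip_force: 91.6
```

```bash

python3 -m pendant '[[[0,0,0.4],[0,0,0],0.2],[[0,0,0],[0,0,0],0.2],[[0,0,0],[0,0,0],0.2]]' 20
python3 -m pendant '[[[0,0,0],[0,0,0],0.45],[[0,0,0],[0,0,0],0.6],[[0,0,0],[0,0,0],0.9],[[0,0,0],[0,0,0],1],[[0,0,0],[0,0,0],1],[[0,0,-10],[0,0,0],1],[[0,0,-25],[0,0,0],1],[[0,0,-40],[0,0,0],1],[[0,0,-40],[0,0,0],1],[[0,0,-40],[0,0,0],1],[[0,0,-20],[0,0,0],1],[[0,0,0],[0,0,0],1]]'
python3 -c "
from h import *
go(610,320.5,240,174)"
```

```text
t: 19.03
tool_pos: [0.5512, -0.0347, 0.0666]
tool_rot: [2.042, 2.387, -0.0]
contact_force: [-5.4, -0.1, 6.1]
opening: 0.0338
grip_force: 91.9
t: 20.03
tool_pos: [0.5543, -0.0352, 0.2493]
tool_rot: [2.035, 2.378, 0.01]
contact_force: [0.4, -0.2, 1.4]
opening: 0.0854
grip_force: 0.0
turn [ 0.0078  0.0122 -1.3108] then shift [-18.3 359.6   9.3] q1,q6 [-11. -20.]
t 20.03 p [554.3 -35.2 249.3] x [-0.155  0.988 -0.005] z [ 0.013 -0.003 -1.   ] op 85.4 gf 0.0 F [ 0.4 -0.2  1.4]
```

```bash

python3 -m pendant '[[[0,0,0],[0,0,-0.119],1],[[0,0,0],[0,0,-0.119],1],[[0,0,0],[0,0,-0.119],1],[[0,0,0],[0,0,-0.119],1],[[0,0,0],[0,0,-0.119],1],[[0,0,0],[0,0,-0.119],1],[[0,0,0],[0,0,-0.119],1],[[0,0,0],[0,0,-0.119],1],[[0,0,0],[0,0,-0.119],1],[[0,0,0],[0,0,-0.119],1],[[0,0,0],[0,0,-0.119],1]]' 80
python3 -m pendant '[[[-1.7,36,0],[0,0,0],1],[[-1.7,36,0],[0,0,0],1],[[-1.7,36,0],[0,0,0],1],[[-1.7,36,0],[0,0,0],1],[[-1.7,36,0],[0,0,0],1],[[-1.7,36,0],[0,0,0],1],[[-1.7,36,0],[0,0,0],1],[[-1.7,36,0],[0,0,0],1],[[-1.7,36,0],[0,0,0],1],[[-1.7,36,0],[0,0,0],1],[[0,0,0],[0,0,0],1],[[0,0,0],[0,0,0],1]]'
python3 - <<'E'
from h import *
go(610,320.5,163,174)
S=img("side");T=img("top")
a=[cv2.resize(T[160:280,280:440],(400,300),interpolation=2),cv2.resize(S[180:310,230:403],(400,300),interpolation=2),cv2.resize(S[270:450,130:370],(400,300),interpolation=2),cv2.resize(T[130:220,90:210],(400,300),interpolation=2)]
cv2.imwrite("pics/e.png",cv2.cvtColor(np.vstack([np.hstack(a[:2]),np.hstack(a[2:])]),cv2.COLOR_RGB2BGR))
f=np.radians(8.75); ex=np.array([np.cos(f),np.sin(f)]);ey=np.array([-ex[1],ex[0]]); c=np.array([551.8,-33.2])
G=T.astype(float).mean(2); 
# brightness along the pin axis line and across at barrel
for b in range(-100,100,4):
    w=np.array([[*(c+ex*a+ey*b),.0876] for a in (-4,0,4)]); p=proj("top",w); v=[cv2.getRectSubPix(T,(1,1),tuple(map(float,q)))[0,0].astype(int) for q in p]; print(b,v[1],end=" ")
E
```

```text
t: 20.95
tool_pos: [0.5505, -0.0345, 0.24]
tool_rot: [-0.158, -3.136, -0.0]
contact_force: [-0.5, -0.3, -0.1]
opening: 0.0852
grip_force: 0.0
t: 21.95
tool_pos: [0.6055, 0.3232, 0.2393]
tool_rot: [-0.163, -3.136, 0.002]
contact_force: [0.1, -1.0, 0.1]
opening: 0.0854
grip_force: 0.0
turn [-0.0011 -0.0017  0.0009] then shift [-4.8 -2.2 76.3] q1,q6 [ 22. -62.]
t 21.95 p [605.5 323.2 239.3] x [-0.995  0.104  0.002] z [-0.002 -0.001 -1.   ] op 85.4 gf 0.0 F [ 0.1 -1.   0.1]
-100 [184 171 158] -96 [184 171 158] -92 [184 171 158] -88 [184 171 158] -84 [184 171 158] -80 [184 171 158] -76 [184 171 158] -72 [184 171 158] -68 [184 171 158] -64 [184 171 158] -60 [184 171 158] -56 [184 171 158] -52 [184 171 158] -48 [184 171 158] -44 [184 171 158] -40 [184 171 158] -36 [184 171 158] -32 [184 171 158] -28 [184 171 158] -24 [184 171 158] -20 [184 171 158] -16 [184 171 158] -12 [184 171 158] -8 [184 171 158] -4 [184 171 158] 0 [184 171 158] 4 [184 171 158] 8 [184 171 158] 12 [184 171 158] 16 [184 171 158] 20 [174 161 150] 24 [167 155 146] 28 [180 168 155] 32 [179 165 154] 36 [166 152 142] 40 [174 159 147] 44 [181 166 153] 48 [177 162 148] 52 [176 163 150] 56 [184 168 158] 60 [182 170 157] 64 [173 160 148] 68 [184 171 157] 72 [93 68 42] 76 [223 170 111] 80 [213 159 102] 84 [211 152  98] 88 [211 152  98] 92 [211 152  98] 96 [211 152  98]
```

View pics/e.png

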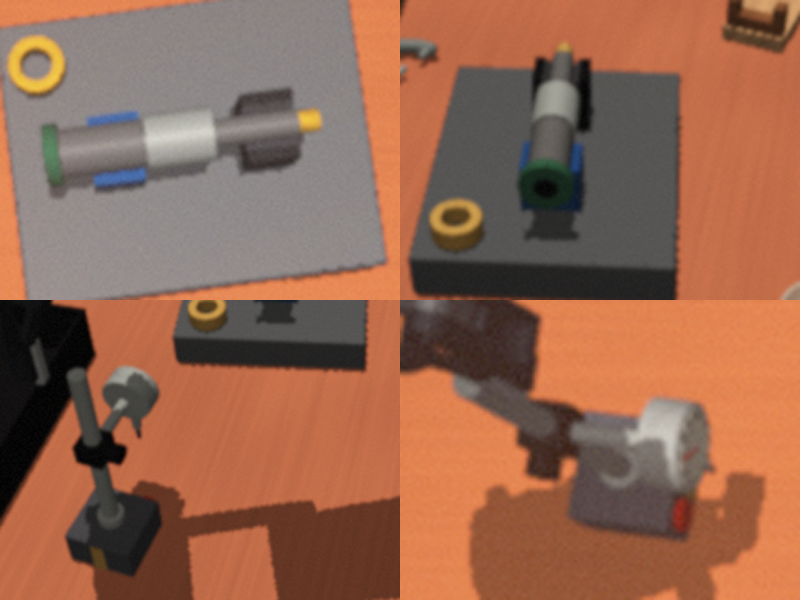

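The pin rests in both blocks, with its head left and its barrel centred at about (352,215). The stand is untouched. I'll check the barrel centre numerically and project the gripper against the column.

```bash
python3 - <<'E'
from h import *
S=img("side");T=img("top")
print("side TCP",proj("side",[[.6055,.3232,.239],[.6055,.3652,.252],[.6055,.2812,.252],[.61,.3205,.208]]).round(1))
print("top TCP",proj("top",[[.6055,.3232,.239],[.6055,.3652,.252],[.6055,.2812,.252],[.61,.3205,.208]]).round(1))
cv2.imwrite("pics/f.png",cv2.cvtColor(cv2.resize(S[200:350,80:280],(800,600),interpolation=2),cv2.COLOR_RGB2BGR))
hsv=cv2.cvtColor(T,cv2.COLOR_RGB2HSV); f=np.radians(8.75); ex=np.array([np.cos(f),np.sin(f)]);ey=np.array([-ex[1],ex[0]]); c=np.array([551.8,-33.2])
for n,k in(("barrel",(T.min(2)>155)),("brass",(hsv[...,0]>18)&(hsv[...,1]>130)&(hsv[...,0]<32)),("green",(hsv[...,0]>60)&(hsv[...,0]<95)&(hsv[...,1]>80))):
    m=np.zeros(T.shape[:2],bool);m[195:240,297 if n!="green" else 290:420]=1; k=k&m
    w=(plane("top",np.argwhere(k)[:,::-1],.0876)[:,:2]*1e3-c)@np.c_[ex,ey]; print(n,len(w),"mean",w.mean(0).round(1),"min",np.percentile(w,2,0).round(1),"max",np.percentile(w,98,0).round(1))
    if n=="barrel": print(plane("top",[[351.8,214.6]],.0876))
E
```

```text
side TCP [[174.5 297.9]
 [156.3 316.1]
 [187.1 266.1]
 [176.4 314.3]]
top TCP [[ 96.2 152.1]
 [ 59.9 148.8]
 [122.4 149.9]
 [109.5 155. ]]
barrel 399 mean [1.8 7.2] min [ -9.8 -14.3] max [13.3 28.6]
[[ 0.55032682 -0.02657707  0.0876    ]]
brass 60 mean [  2.5 -66.8] min [ -5.9 -83.9] max [43.2 91.6]
green 14 mean [ 2.  92.3] min [-4.1 90.4] max [ 7.8 94. ]
```

View pics/f.png

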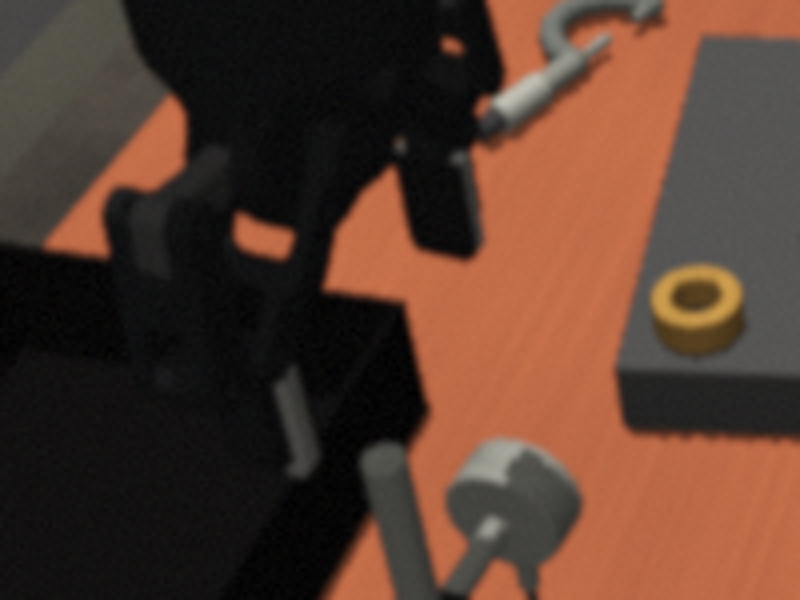

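The side view shows the fingers straddling the column top, clear of it. But the numbers put the pin barrel at plate y ≈ +7 mm where it should be about −0.6. I'll mend that before taking the stand.

```bash

python3 -m pendant '[[[1.7,-36,0],[0,0,0],1],[[1.7,-36,0],[0,0,0],1],[[1.7,-36,0],[0,0,0],1],[[1.7,-36,0],[0,0,0],1],[[1.7,-36,0],[0,0,0],1],[[1.7,-36,0],[0,0,0],1],[[1.7,-36,0],[0,0,0],1],[[1.7,-36,0],[0,0,0],1],[[1.7,-36,0],[0,0,0],1],[[1.7,-30,0],[0,0,0],1],[[0,0,0],[0,0,0],1]]'
python3 -m pendant '[[[0,0,0],[0,0,0.119],1],[[0,0,0],[0,0,0.119],1],[[0,0,0],[0,0,0.119],1],[[0,0,0],[0,0,0.119],1],[[0,0,0],[0,0,0.119],1],[[0,0,0],[0,0,0.119],1],[[0,0,0],[0,0,0.119],1],[[0,0,0],[0,0,0.119],1],[[0,0,0],[0,0,0.119],1],[[0,0,0],[0,0,0.119],1],[[0,0,0],[0,0,0.119],1],[[0,0,0],[0,0,0],1]]' 90
python3 -c "
from h import *
go(550.1,-26.4,66.4,98.75)"
```

```text
t: 23.07
tool_pos: [0.5503, -0.0341, 0.241]
tool_rot: [0.179, 3.136, -0.004]
contact_force: [0.2, 0.7, 0.5]
opening: 0.0856
grip_force: 0.0
t: 24.07
tool_pos: [0.5512, -0.029, 0.2408]
tool_rot: [2.046, 2.384, 0.0]
contact_force: [0.2, -0.0, -0.1]
opening: 0.0853
grip_force: 0.0
turn [ 0.0004 -0.     -0.0005] then shift [  2.7  -0.7 174.4] q1,q6 [-11. -19.]
t 24.07 p [551.2 -29.  240.8] x [-0.152  0.988  0.   ] z [ 0.  0. -1.] op 85.3 gf 0.0 F [ 0.2 -0.  -0.1]
```

```bash

python3 -m pendant '[[[2.7,-0.8,30],[0,0,0],1],[[0,0,40],[0,0,0],1],[[0,0,40],[0,0,0],1],[[0,0,40],[0,0,0],1],[[0,0,18],[0,0,0],1],[[0,0,5],[0,0,0],1],[[0,0,0],[0,0,0],1],[[0,0,0],[0,0,0],1]]'
python3 -c "
from h import *
go(550.1,-26.4,66.4,98.75)"
python3 -m pendant '[[[0,0,0],[0,0,0],0.2],[[0,0,0],[0,0,0],0.2],[[0,0,0],[0,0,0],0.2],[[0,0,0],[0,0,0],0.2],[[0,0,0],[0,0,0],0.2],[[0,0,0],[0,0,0],0.2]]' 90
python3 -c "
from h import *
say()"
```

```text
t: 24.73
tool_pos: [0.5515, -0.0264, 0.0692]
tool_rot: [2.04, 2.386, 0.002]
contact_force: [-0.0, 0.1, 1.0]
opening: 0.0849
grip_force: 0.0
turn [0.0023 0.0008 0.0034] then shift [ 0.2 -1.3  2.8] q1,q6 [-10. -19.]
t 24.73 p [551.5 -26.4  69.2] x [-0.155  0.988 -0.001] z [ 0.002 -0.    -1.   ] op 84.9 gf 0.0 F [-0.   0.1  1. ]
t: 25.23
tool_pos: [0.5499, -0.0264, 0.0691]
tool_rot: [-2.041, -2.387, 0.003]
contact_force: [-6.6, -0.9, 8.3]
opening: 0.0333
grip_force: 88.6
t 25.23 p [549.9 -26.4  69.1] x [-0.155  0.988 -0.   ] z [-0.002 -0.001 -1.   ] op 33.3 gf 88.6 F [-6.6 -0.9  8.3]
```

```bash

python3 -m pendant '[[[0,0,-6],[0,0,0],0.2],[[0,0,-6],[0,0,0],0.2],[[0,0,0],[0,0,0],0.2],[[-4,-0.7,0],[0,0,0],0.2],[[-3.9,-0.6,0],[0,0,0],0.2],[[0,0,0],[0,0,0],0.2],[[0,0,0],[0,0,0],0.2],[[0,0,0],[0,0,0],0.2]]' 90
python3 -c "
from h import *
say()"
```

```text
t: 25.9
tool_pos: [0.5501, -0.0342, 0.0792]
tool_rot: [-2.042, -2.386, 0.0]
contact_force: [-1.1, 0.2, -4.7]
opening: 0.0337
grip_force: 90.0
t 25.9 p [550.1 -34.2  79.2] x [-0.154  0.988  0.   ] z [-0.001  0.    -1.   ] op 33.7 gf 90.0 F [-1.1  0.2 -4.7]
```

```bash

python3 -m pendant '[[[0,0.6,5],[0,0,0],0.2],[[0,0,3],[0,0,0],0.2],[[0,0,0],[0,0,0],0.2],[[0,0,0],[0,0,0],0.2],[[0,0,0],[0,0,0],0.2]]' 90
python3 -m pendant '[[[0,0,1],[0,0,0],0.2],[[0,0,0],[0,0,0],0.2],[[0,0,0],[0,0,0],0.2]]' 90
python3 -m pendant '[[[0,0,0.8],[0,0,0],0.2],[[0,0,0],[0,0,0],0.2],[[0,0,0],[0,0,0],0.2]]' 90
python3 -m pendant '[[[0,0,0.6],[0,0,0],0.2],[[0,0,0],[0,0,0],0.2],[[0,0,0],[0,0,0],0.2]]' 90
```

```text
t: 26.32
tool_pos: [0.5508, -0.0339, 0.0714]
tool_rot: [-2.042, -2.387, 0.0]
contact_force: [1.3, 0.6, -4.6]
opening: 0.0339
grip_force: 89.9
t: 26.57
tool_pos: [0.5509, -0.034, 0.0706]
tool_rot: [-2.042, -2.387, 0.0]
contact_force: [-0.0, 0.8, -4.6]
opening: 0.0337
grip_force: 89.9
t: 26.82
tool_pos: [0.5509, -0.034, 0.0698]
tool_rot: [-2.043, -2.387, 0.0]
contact_force: [0.1, -2.3, -5.9]
opening: 0.0336
grip_force: 91.3
t: 27.07
tool_pos: [0.551, -0.034, 0.0694]
tool_rot: [2.043, 2.387, 0.0]
contact_force: [-1.1, 2.8, -3.5]
opening: 0.0338
grip_force: 94.6
```

```bash

python3 -m pendant '[[[0,0,0.5],[0,0,0],0.2],[[0,0,0],[0,0,0],0.2],[[0,0,0],[0,0,0],0.2]]'
python3 -m pendant '[[[0,0,0],[0,0,0],0.45],[[0,0,0],[0,0,0],0.6],[[0,0,0],[0,0,0],0.9],[[0,0,0],[0,0,0],1],[[0,0,0],[0,0,0],1],[[0,0,-10],[0,0,0],1],[[0,0,-25],[0,0,0],1],[[0,0,-40],[0,0,0],1],[[0,0,-40],[0,0,0],1],[[0,0,-40],[0,0,0],1],[[0,0,-18],[0,0,0],1],[[0,0,0],[0,0,0],1]]' 80
python3 -m pendant '[[[0,0,0],[0,0,-0.119],1],[[0,0,0],[0,0,-0.119],1],[[0,0,0],[0,0,-0.119],1],[[0,0,0],[0,0,-0.119],1],[[0,0,0],[0,0,-0.119],1],[[0,0,0],[0,0,-0.119],1],[[0,0,0],[0,0,-0.119],1],[[0,0,0],[0,0,-0.119],1],[[0,0,0],[0,0,-0.119],1],[[0,0,0],[0,0,-0.119],1],[[0,0,0],[0,0,-0.119],1]]' 80
python3 -m pendant '[[[-1.7,36,0],[0,0,0],1],[[-1.7,36,0],[0,0,0],1],[[-1.7,36,0],[0,0,0],1],[[-1.7,36,0],[0,0,0],1],[[-1.7,36,0],[0,0,0],1],[[-1.7,36,0],[0,0,0],1],[[-1.7,36,0],[0,0,0],1],[[-1.7,36,0],[0,0,0],1],[[-1.7,36,0],[0,0,0],1],[[-1.7,34,0],[0,0,0],1],[[0,0,0],[0,0,0],1],[[0,0,0],[0,0,0],1]]'
python3 - <<'E'
from h import *
go(610,320.5,163,174)
T=img("top")
cv2.imwrite("pics/g.png",cv2.cvtColor(cv2.resize(T[160:280,280:440],(800,600),interpolation=2),cv2.COLOR_RGB2BGR))
hsv=cv2.cvtColor(T,cv2.COLOR_RGB2HSV); f=np.radians(8.75); ex=np.array([np.cos(f),np.sin(f)]);ey=np.array([-ex[1],ex[0]]); c=np.array([551.8,-33.2])
mb=(hsv[...,0]>95)&(hsv[...,0]<125)&(hsv[...,1]>120)&(hsv[...,2]>105)
for n,k,z in(("barrel",(T.min(2)>155),.0876),("brass",(hsv[...,0]>18)&(hsv[...,1]>130)&(hsv[...,0]<32),.0876),("green",(hsv[...,0]>60)&(hsv[...,0]<95)&(hsv[...,1]>80),.0876),("blue",mb,.08)):
    m=np.zeros(T.shape[:2],bool);m[195:240,297 if n in("barrel","blue") else 370 if n=="brass" else 290:420]=1; k=k&m
    w=(plane("top",np.argwhere(k)[:,::-1],z)[:,:2]*1e3-c)@np.c_[ex,ey]; print(n,len(w),"mean",w.mean(0).round(1),"min",np.percentile(w,2,0).round(1),"max",np.percentile(w,98,0).round(1))
E
```

```text
t: 27.32
tool_pos: [0.551, -0.0341, 0.0692]
tool_rot: [2.042, 2.387, -0.0]
contact_force: [-2.9, -2.7, 0.6]
opening: 0.0339
grip_force: 94.7
t: 28.32
tool_pos: [0.5541, -0.0346, 0.2501]
tool_rot: [2.035, 2.378, 0.01]
contact_force: [1.1, -0.7, 0.5]
opening: 0.0854
grip_force: 0.0
t: 29.23
tool_pos: [0.5503, -0.0339, 0.2408]
tool_rot: [-0.158, -3.136, -0.0]
contact_force: [0.5, -0.1, 0.2]
opening: 0.0856
grip_force: 0.0
t: 30.23
tool_pos: [0.6051, 0.3215, 0.2402]
tool_rot: [-0.163, -3.135, 0.002]
contact_force: [0.1, -0.3, 0.2]
opening: 0.0852
grip_force: 0.0
turn [-0.0013 -0.002   0.0008] then shift [-4.9 -0.5 77.2] q1,q6 [ 22. -62.]
t 30.23 p [605.1 321.5 240.2] x [-0.995  0.104  0.002] z [-0.002 -0.001 -1.   ] op 85.2 gf 0.0 F [ 0.1 -0.3  0.2]
barrel 397 mean [ 2.  -0.8] min [ -9.4 -22.3] max [13.6 20.6]
brass 53 mean [  0.2 -86. ] min [ -5.2 -92. ] max [  5.6 -80.3]
green 24 mean [ 1.5 84.4] min [-5.2 81.8] max [ 7.5 87. ]
blue 114 mean [-8.9 49.2] min [-23.6  34.2] max [20.6 63.9]
```

View pics/g.png

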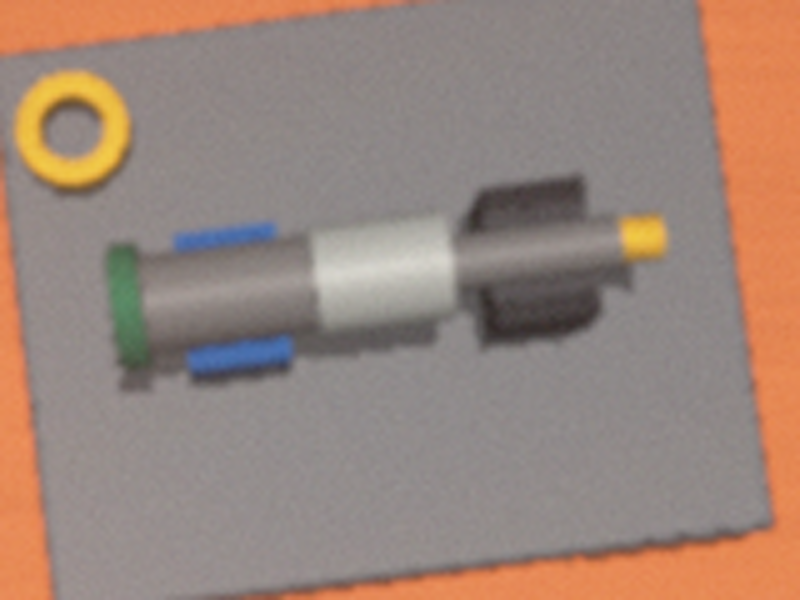

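The pin is now centred (barrel −0.8 mm), head left and journal middles over the blocks. Now the stand.

```bash

python3 -m pendant '[[[-5,-0.5,10],[0,0,0],1],[[0,0,20],[0,0,0],1],[[0,0,25],[0,0,0],1],[[0,0,18],[0,0,0],1],[[0,0,4],[0,0,0],1],[[0,0,0],[0,0,0],1],[[0,0,0],[0,0,0],0],[[0,0,0],[0,0,0],0],[[0,0,0],[0,0,0],0],[[0,0,0],[0,0,0],0],[[0,0,0],[0,0,0],0],[[0,0,0],[0,0,0],0]]' 80
python3 -m pendant '[[[0,0,0],[0,0,0],0],[[0,0,0],[0,0,0],0],[[0,0,0],[0,0,0],0]]'
python3 - <<'E'
from h import *
say()
S=img("side");T=img("top")
a=[cv2.resize(T[130:220,90:210],(400,300),interpolation=2),cv2.resize(S[270:450,130:370],(400,300),interpolation=2)]
cv2.imwrite("pics/i.png",cv2.cvtColor(np.hstack(a),cv2.COLOR_RGB2BGR))
E
```

```text
t: 31.28
tool_pos: [0.6112, 0.3195, 0.1656]
tool_rot: [0.167, 3.136, 0.002]
contact_force: [0.4, 6.0, 9.0]
opening: 0.0125
grip_force: 54.8
t: 31.53
tool_pos: [0.6112, 0.3198, 0.1656]
tool_rot: [0.167, 3.136, 0.002]
contact_force: [0.2, 1.9, 3.1]
opening: 0.012
grip_force: 78.0
t 31.53 p [611.2 319.8 165.6] x [-0.994  0.106 -0.001] z [ 0.002  0.001 -1.   ] op 12.0 gf 78.0 F [0.2 1.9 3.1]
```

View pics/i.png

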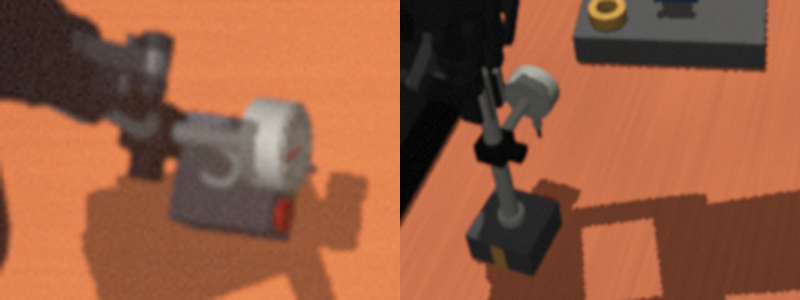

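The stand is gripped upright, with the fingers on the bare column above the dial. Lifting it.

```bash

python3 -m pendant '[[[0,0,-8],[0,0,0],0],[[0,0,-16],[0,0,0],0],[[0,0,-28],[0,0,0],0],[[0,0,-28],[0,0,0],0],[[0,0,-25],[0,0,0],0],[[0,0,-15],[0,0,0],0],[[0,0,0],[0,0,0],0],[[0,0,0],[0,0,0],0]]' 
python3 -m pendant '[[[0,0,0],[0,0,0.05],0],[[0,0,0],[0,0,0.115],0],[[0,0,0],[0,0,0.12],0],[[0,0,0],[0,0,0.12],0],[[0,0,0],[0,0,0.12],0],[[0,0,0],[0,0,0.12],0],[[0,0,0],[0,0,0.12],0],[[0,0,0],[0,0,0.12],0],[[0,0,0],[0,0,0.12],0],[[0,0,0],[0,0,0.12],0],[[0,0,0],[0,0,0.115],0],[[0,0,0],[0,0,0.07],0]]' 
python3 -m pendant '[[[0,0,0],[0,0,0],0],[[0,0,0],[0,0,0],0]]' 
python3 -c "
from h import *
go(610.9,-26.1,286,98.75)"
```

```text
t: 32.3
tool_pos: [0.6106, 0.3187, 0.2838]
tool_rot: [-0.168, -3.136, 0.001]
contact_force: [0.0, -0.2, -7.0]
opening: 0.012
grip_force: 78.4
t: 33.3
tool_pos: [0.6093, 0.3183, 0.2799]
tool_rot: [-2.048, -2.378, 0.011]
contact_force: [0.8, 0.4, -6.6]
opening: 0.012
grip_force: 78.3
t: 33.47
tool_pos: [0.6097, 0.3186, 0.2811]
tool_rot: [-2.04, -2.386, 0.008]
contact_force: [-0.1, 0.3, -6.1]
opening: 0.0121
grip_force: 78.3
turn [-0.0054  0.0015  0.0034] then shift [-340.8  -51.3   -4.9] q1,q6 [21. 12.]
t 33.47 p [609.7 318.6 281.1] x [-0.155  0.988 -0.001] z [-0.005 -0.002 -1.   ] op 12.1 gf 78.3 F [-0.1  0.3 -6.1]
```

```bash

python3 -m pendant '[[[-12,-2,-5],[0,0,0.003],0],[[-25,-4,0],[0,0,0],0],[[-36,-5.5,0],[0,0,0],0],[[-36,-5.5,0],[0,0,0],0],[[-36,-5.5,0],[0,0,0],0],[[-36,-5.5,0],[0,0,0],0],[[-36,-5.5,0],[0,0,0],0],[[-36,-5.5,0],[0,0,0],0],[[-36,-5,0],[0,0,0],0],[[-28,-4,0],[0,0,0],0],[[-16,-2,0],[0,0,0],0],[[-7.8,-1,0],[0,0,0],0]]' 
python3 -m pendant '[[[0,0,0],[0,0,0],0],[[0,0,0],[0,0,0],0],[[0,0,0],[0,0,0],0]]' 
python3 - <<'E'
from h import *
go(610.9,-26.1,206,98.75)
S=img("side");T=img("top")
a=[cv2.resize(T[120:270,260:460],(400,300),interpolation=2),cv2.resize(S[100:325,180:480],(400,300),interpolation=2)]
cv2.imwrite("pics/j.png",cv2.cvtColor(np.hstack(a),cv2.COLOR_RGB2BGR))
E
```

```text
t: 34.47
tool_pos: [0.6111, -0.029, 0.2896]
tool_rot: [2.05, 2.38, -0.003]
contact_force: [0.4, -0.7, -6.3]
opening: 0.0124
grip_force: 78.2
t: 34.72
tool_pos: [0.6116, -0.0244, 0.2896]
tool_rot: [-2.045, -2.384, -0.001]
contact_force: [0.1, 1.1, -5.6]
opening: 0.012
grip_force: 78.3
turn [-0.0002 -0.0008 -0.0001] then shift [-1.6 -1.  83.6] q1,q6 [ -9. -18.]
t 34.72 p [611.6 -24.4 289.6] x [-0.152  0.988  0.001] z [-0.     0.001 -1.   ] op 12.0 gf 78.3 F [ 0.1  1.1 -5.6]
```

View pics/j.png

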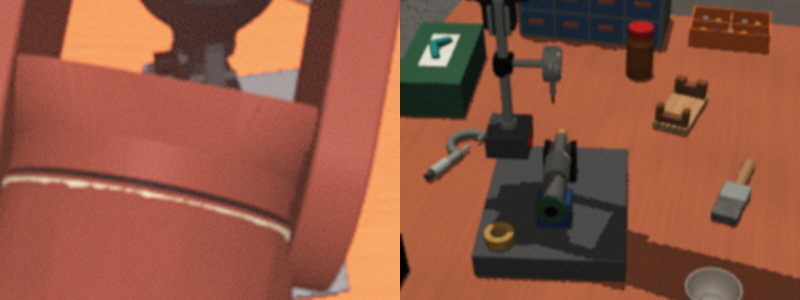

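The side view shows the stand held upright behind the pin, with the stylus tip at about (295,175). I'll check the tip's position with a ray and then lower.

```bash
python3 - <<'E'
from h import *
S=img("side").astype(int)
f=np.radians(8.75); ex=np.array([np.cos(f),np.sin(f)]);ey=np.array([-ex[1],ex[0]]); c=np.array([551.8,-33.2])
P=lambda w:((w[:,:2]*1e3-c)@np.c_[ex,ey]).round(1)
o=get_obs()["tool_pos"]*1e3; print("TCP plate",P(o[None]/1e3))
print("stylus",P(plane("side",[[294.8,175]],.193)))
print("expected px of tip", proj("side",[[*((o[:2]+ey*1.2-60*ex)/1e3),.193]]))
for v in range(158,182,2): print(v,[int(S[v,u].sum()) for u in range(286,304)])
# red-ish tip
d=S[...,0]-S[...,1]; print([(v,u,S[v,u].tolist()) for v in range(168,180) for u in range(290,300) if S[v,u].sum()<250])
E
```

```text
TCP plate [[60.6 -0.3]]
stylus [[ 1.5 -9. ]]
expected px of tip [[294.78769026 178.07046483]]
158 [275, 193, 152, 149, 144, 142, 149, 151, 148, 152, 155, 148, 143, 165, 222, 306, 339, 340]
160 [322, 259, 197, 171, 172, 163, 145, 135, 139, 138, 147, 159, 176, 220, 289, 333, 343, 339]
162 [346, 328, 318, 314, 307, 283, 211, 165, 164, 164, 211, 266, 298, 316, 339, 341, 335, 339]
164 [347, 344, 335, 335, 328, 308, 233, 179, 170, 174, 231, 304, 332, 341, 342, 339, 335, 343]
166 [335, 332, 337, 332, 335, 306, 236, 178, 167, 175, 229, 303, 343, 338, 338, 341, 337, 344]
168 [335, 338, 332, 331, 338, 304, 244, 186, 168, 175, 223, 300, 335, 336, 341, 340, 344, 345]
170 [329, 331, 335, 339, 338, 321, 264, 208, 169, 186, 242, 304, 336, 336, 345, 343, 346, 340]
172 [323, 331, 337, 341, 338, 334, 303, 233, 155, 195, 290, 328, 341, 340, 341, 341, 341, 341]
174 [338, 337, 340, 339, 334, 339, 307, 224, 144, 185, 284, 335, 341, 343, 345, 345, 343, 343]
176 [334, 341, 339, 335, 342, 339, 312, 244, 160, 191, 293, 336, 343, 346, 343, 342, 346, 349]
178 [338, 337, 343, 333, 338, 336, 336, 319, 302, 295, 3
[... 304 characters left out ...]
[60, 60, 55]), (169, 295, [61, 55, 51]), (169, 296, [103, 69, 54]), (170, 293, [89, 65, 54]), (170, 294, [62, 56, 51]), (170, 295, [74, 60, 52]), (170, 296, [116, 72, 54]), (171, 293, [106, 68, 52]), (171, 294, [69, 51, 45]), (171, 295, [88, 59, 47]), (172, 293, [116, 68, 49]), (172, 294, [71, 46, 38]), (172, 295, [96, 57, 42]), (173, 293, [117, 65, 46]), (173, 294, [68, 43, 33]), (173, 295, [97, 56, 41]), (174, 293, [114, 64, 46]), (174, 294, [66, 42, 36]), (174, 295, [93, 52, 40]), (175, 293, [116, 64, 45]), (175, 294, [65, 40, 31]), (175, 295, [89, 51, 37]), (176, 293, [126, 69, 49]), (176, 294, [80, 45, 35]), (176, 295, [99, 53, 39]), (177, 294, [119, 63, 44]), (177, 295, [127, 68, 47])]
```

```bash

python3 -m pendant '[[[-1.6,-1.6,10],[0,0,0],0],[[0,0,18],[0,0,0],0],[[0,0,18],[0,0,0],0],[[0,0,14],[0,0,0],0],[[0,0,8],[0,0,0],0],[[0,0,4],[0,0,0],0],[[0,0,0],[0,0,0],0],[[0,0,0],[0,0,0],0],[[0,0,0],[0,0,0],0]]' 
python3 - <<'E'
from h import *
say(); o=get_obs()["tool_pos"]*1e3
f=np.radians(8.75); ex=np.array([np.cos(f),np.sin(f)]);ey=np.array([-ex[1],ex[0]]); c=np.array([551.8,-33.2]); print("TCP plate",(o[:2]-c)@np.c_[ex,ey])
S=img("side").astype(int)
e=[*((o[:2]+ey*1.2-60*ex)/1e3),(o[2]-165.6+69)/1e3]; u,v=proj("side",[e])[0]; print("exp tip",u,v)
for r in range(int(v)-8,int(v)+5): print(r,int(u)-6,[int(S[r,k].sum()) for k in range(int(u)-6,int(u)+8)])
E
```

```text
t: 35.62
tool_pos: [0.6112, -0.0274, 0.2192]
tool_rot: [2.046, 2.381, 0.002]
contact_force: [0.3, -0.7, -5.7]
opening: 0.0121
grip_force: 78.2
t 35.62 p [611.2 -27.4 219.2] x [-0.151  0.989 -0.001] z [ 0.003 -0.    -1.   ] op 12.1 gf 78.2 F [ 0.3 -0.7 -5.7]
TCP plate [59.63380476 -3.33212064]
exp tip 296.7139556379185 210.73711091239656
202 290 [331, 341, 336, 308, 233, 186, 170, 175, 207, 246, 262, 260, 248, 215]
203 290 [305, 317, 320, 306, 232, 186, 169, 180, 208, 252, 263, 258, 237, 209]
204 290 [243, 247, 267, 272, 234, 186, 169, 172, 217, 255, 268, 261, 230, 204]
205 290 [148, 145, 176, 223, 215, 166, 142, 177, 226, 256, 262, 256, 235, 201]
206 290 [65, 79, 109, 159, 175, 142, 114, 168, 233, 263, 266, 255, 231, 202]
207 290 [49, 58, 96, 128, 141, 119, 117, 172, 232, 267, 262, 251, 228, 191]
208 290 [46, 59, 101, 128, 123, 107, 106, 167, 236, 266, 263, 243, 220, 184]
209 290 [48, 62, 105, 123, 122, 119, 122, 174, 238, 264, 267, 247, 219, 178]
210 290 [48, 63, 108, 129, 140, 134, 151, 194, 251, 267, 257, 240, 212, 171]
211 290 [50, 79, 110, 128, 143, 165, 196, 221, 255, 260, 256, 237, 209, 164]
212 290 [49, 97, 116, 145, 153, 184, 211, 228, 250, 248, 244, 232, 208, 170]
213 290 [55, 106, 134, 160, 172, 197, 216, 215, 228, 226, 226, 217, 201, 174]
214 290 [66, 118, 161, 185, 196, 209, 217, 217, 221, 215, 215, 206, 205, 186]
```

```bash

python3 -m pendant '[[[1.4,-1,5],[0,0,0],0],[[0,0,4],[0,0,0],0],[[0,0,1.5],[0,0,0],0],[[0,0,0],[0,0,0],0],[[0,0,0],[0,0,0],0],[[0,0,0],[0,0,0],0]]' 
python3 -m pendant '[[[0,0,1],[0,0,0],0],[[0,0,0],[0,0,0],0],[[0,0,0],[0,0,0],0]]' 
python3 -m pendant '[[[0,0,1],[0,0,0],0],[[0,0,0],[0,0,0],0],[[0,0,0],[0,0,0],0]]' 
python3 -m pendant '[[[0,0,1],[0,0,0],0],[[0,0,0],[0,0,0],0],[[0,0,0],[0,0,0],0]]'
```

```text
t: 36.17
tool_pos: [0.6093, -0.0261, 0.2073]
tool_rot: [2.047, 2.383, 0.0]
contact_force: [-0.1, 0.1, -6.7]
opening: 0.0123
grip_force: 78.4
t: 36.42
tool_pos: [0.6092, -0.0261, 0.2062]
tool_rot: [-2.047, -2.383, 0.0]
contact_force: [-0.4, -0.6, -6.0]
opening: 0.0122
grip_force: 78.4
t: 36.67
tool_pos: [0.6094, -0.026, 0.2055]
tool_rot: [2.047, 2.383, 0.001]
contact_force: [1.0, 0.3, -4.2]
opening: 0.0122
grip_force: 78.7
t: 36.92
tool_pos: [0.6098, -0.0261, 0.2055]
tool_rot: [2.046, 2.382, 0.001]
contact_force: [0.5, 0.8, 1.2]
opening: 0.0119
grip_force: 79.0
```

```bash

python3 -m pendant '[[[0,0,0.3],[0,0,0],0],[[0,0,0],[0,0,0],0],[[0,0,0],[0,0,0],0.3],[[0,0,0],[0,0,0],0.6],[[0,0,0],[0,0,0],1],[[0,0,0],[0,0,0],1],[[0,0,0],[0,0,0],1],[[0,0,-15],[0,0,0],1],[[0,0,-30],[0,0,0],1],[[0,0,-30],[0,0,0],1],[[0,0,-20],[0,0,0],1]]'
python3 -m pendant '[[[-20,0,0],[0,0,0],1],[[-35,0,0],[0,0,0],1],[[-40,0,0],[0,0,0],1],[[-40,0,0],[0,0,0],1],[[-40,0,0],[0,0,0],1],[[-40,0,0],[0,0,0],1],[[-40,0,0],[0,0,0],1],[[-30,0,0],[0,0,0],1],[[-15,0,0],[0,0,0],1],[[0,0,0],[0,0,0],1],[[0,0,0],[0,0,0],1]]'
python3 - <<'E'
from h import *
say();T=img("top");S=img("side").astype(int);hsv=cv2.cvtColor(T,cv2.COLOR_RGB2HSV); f=np.radians(8.75); ex=np.array([np.cos(f),np.sin(f)]);ey=np.array([-ex[1],ex[0]]); c=np.array([551.8,-33.2])
P=lambda uv,z,n="top":(plane(n,uv,z)[:,:2]*1e3-c)@np.c_[ex,ey]
mb=(hsv[...,0]>95)&(hsv[...,0]<125)&(hsv[...,1]>120)&(hsv[...,2]>105); ye=(hsv[...,0]>18)&(hsv[...,1]>130)&(hsv[...,0]<32)
for n,k,z,u0,u1,v0 in(("brass",ye,.0876,370,420,195),("green",(hsv[...,0]>60)&(hsv[...,0]<95)&(hsv[...,1]>80),.0876,290,320,195),("blue",mb,.08,300,345,195),("ring",ye,.058,275,310,170),("barrel",T.min(2)>155,.0876,325,375,205)):
    m=np.zeros(T.shape[:2],bool);m[v0:240,u0:u1]=1;k=k&m
    if k.any(): w=P(np.argwhere(k)[:,::-1],z);print(n,len(w),w.mean(0).round(1),w.min(0).round(1),w.max(0).round(1))
# column top & red mark of the stand, expected pixels
for nm,a,z in(("coltop",(59.5,-.6),.248),("tip",(-.5,-.6),.109)):
    q=np.r_[(c+ex*a[0]+ey*a[1])/1e3,z][None]; print(nm,"top",proj("top",q).round(1),"side",proj("side",q).round(1))
red=((hsv[...,0]<6)|(hsv[...,0]>174))&(hsv[...,1]>150)&(hsv[...,2]>100); red[:130]=0;red[260:]=0;red[:,:280]=0;red[:,:280]=0;red[:,440:]=0
print("red px",np.argwhere(red).mean(0) if red.any() else None,red.sum())
u,v=proj("top",np.r_[(c+ex*59.5-ey*.6)/1e3,.248][None])[0].astype(int)
print(T[v-9:v+10,u-9:u+10].sum(2))
E
```

```text
t: 37.83
tool_pos: [0.6098, -0.0262, 0.3019]
tool_rot: [2.046, 2.381, 0.002]
contact_force: [0.6, -0.4, 0.2]
opening: 0.0855
grip_force: 0.0
t: 38.75
tool_pos: [0.6543, -0.3226, 0.2984]
tool_rot: [-2.047, -2.381, -0.001]
contact_force: [0.6, -0.1, 0.3]
opening: 0.0856
grip_force: 0.0
t 38.75 p [ 654.3 -322.6  298.4] x [-0.15   0.989  0.001] z [-0.001  0.001 -1.   ] op 85.6 gf 0.0 F [ 0.6 -0.1  0.3]
brass 56 [ -0.1 -86.1] [ -6.6 -92.2] [  6.  -80.1]
green 23 [ 2.5 84.6] [-4.5 82. ] [ 9.2 87.3]
blue 115 [-9.5 49.2] [-24.1  33.5] [20.7 65.4]
ring 251 [66.5 96.7] [47.5 78.5] [ 85.1 114.7]
barrel 142 [ 8.8 -6.1] [ -4.7 -24.1] [15.7 19.8]
coltop top [[355.  151.2]] side [[258.3 148. ]]
tip top [[356.8 212.1]] side [[296.9 217.4]]
red px [200.   342.56] 25
[[449 453 449 446 450 450 460 457 454 456 455 455 455 453 446 450 455 455
  461]
 [454 450 442 450 448 451 447 453 446 444 451 444 457 457 453 447 448 457
  450]
 [443 445 455 455 446 440 449 444 447 445 435 442 449 451 450 443 447 451
  450]
 [453 449 447 446 450 447 454 449 449 461 452 452 453 455 442 451 450 448
  447]
 [446 456 443 45
[... 499 characters left out ...]
 603 605 616 609 621 619 616 586 554 480 445
  444]
 [452 450 448 453 451 490 542 609 613 624 622 628 626 617 588 538 470 456
  458]
 [454 458 464 454 433 420 478 569 615 628 634 639 619 581 528 478 460 460
  456]
 [451 458 467 454 430 367 386 497 564 606 620 615 583 516 435 419 452 457
  464]
 [454 465 448 446 416 332 302 362 454 499 519 512 465 398 353 395 450 457
  462]
 [454 442 437 427 383 316 258 266 315 336 363 355 319 278 278 343 426 444
  453]
 [391 372 364 346 308 282 256 265 264 253 262 262 249 236 245 289 374 441
  451]
 [294 256 234 244 235 267 260 264 261 265 248 250 242 242 234 240 336 402
  426]
 [274 199 191 207 232 259 256 272 265 265 258 246 250 255 229 224 295 377
  409]]
```

```bash
python3 - <<'E'
from h import *
T=img("top");S=img("side");f=np.radians(8.75); ex=np.array([np.cos(f),np.sin(f)]);ey=np.array([-ex[1],ex[0]]); c=np.array([551.8,-33.2])
W=lambda a,b,z:np.r_[(c+ex*a+ey*b)/1e3,z]
# brightness across y at dial axis height, for several x, and across arm
for z,xs in((.166,(-70,-65,-60,-55,-50,-45,-40)),(.166,(-30,-22,-15))):
  for a in xs:
    q=proj("top",[W(a,b,z) for b in range(-36,37,3)]); print(a,[int(cv2.getRectSubPix(T,(1,1),(float(u),float(v))).sum()) for u,v in q])
print(proj("side",[W(-60*0-.5,-1,.109)]),proj("side",[W(-.5,-1,.130)]))
for v in range(196,224): print(v,S[v,286:306].sum(1))
E
```

```text
-70 [416, 421, 419, 423, 422, 427, 425, 425, 425, 429, 425, 420, 431, 423, 434, 430, 428, 433, 430, 433, 426, 432, 431, 431, 435]
-65 [422, 418, 421, 417, 425, 417, 429, 426, 429, 431, 427, 428, 424, 424, 431, 428, 424, 426, 434, 432, 428, 436, 432, 426, 434]
-60 [420, 420, 422, 426, 420, 424, 432, 416, 424, 426, 425, 428, 427, 430, 430, 428, 430, 425, 430, 431, 428, 435, 434, 432, 436]
-55 [417, 424, 423, 419, 414, 424, 429, 419, 426, 423, 427, 423, 423, 427, 422, 430, 428, 428, 426, 426, 433, 431, 434, 439, 430]
-50 [422, 416, 423, 425, 417, 425, 420, 425, 423, 425, 422, 427, 424, 423, 423, 429, 426, 429, 424, 433, 430, 424, 432, 428, 434]
-45 [419, 421, 420, 423, 418, 420, 425, 420, 428, 430, 425, 420, 427, 425, 421, 433, 425, 425, 431, 425, 426, 428, 434, 430, 429]
-40 [424, 416, 420, 421, 423, 411, 425, 417, 425, 420, 428, 428, 428, 427, 419, 422, 428, 425, 425, 426, 428, 430, 424, 435, 418]
-30 [197, 200, 187, 151, 174, 299, 417, 424, 411, 321, 276, 275, 275, 273, 276, 275, 276, 278, 274, 276, 283, 282, 275, 319, 353]
-22 [272, 256, 259, 218, 176, 251, 284, 411, 352, 317, 329, 
[... 1995 characters left out ...]
185]
216 [188 113  69 139 251 326 366 349 274 210 157 134 151 193 202 202 196 187
 194 190]
217 [193 112 104 192 285 344 363 334 255 210 188 167 179 200 205 200 191 197
 190 192]
218 [192 122 123 223 306 348 339 304 245 209 204 199 201 207 205 199 193 189
 187 185]
219 [191 117 140 248 318 329 317 286 238 216 209 213 209 210 205 194 196 188
 187 189]
220 [186 128 146 250 294 287 287 266 234 210 212 211 206 207 202 201 194 186
 191 203]
221 [193 130 156 228 248 254 258 239 218 209 214 215 208 207 199 192 191 189
 185 192]
222 [194 138 146 196 216 251 266 232 215 210 209 211 209 207 200 191 192 186
 184 177]
223 [197 138 142 188 242 283 282 236 211 211 215 211 210 204 201 188 188 186
 180 182]
```

```bash
python3 -c "
from station import ctrl
print(ctrl.finish_job())"
```

```text
the job is handed in; nothing more can be done
None
```

I handed in the runout check at about 39 s of the 115 s allowed, set up in the order asked: blocks about 100.4 mm apart (low left, tall right), then the pin level with its head left (re-laid once, as it first lay about 7 mm too far left), then the dial stand behind it. The stylus hangs about 1 mm along the pin from its middle, nothing touched the ring gauge, and the final position checks were numerical only because the 14-picture limit was used up.

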